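# Switch on the drill-wiping hood and push its sash up to the working mark

## Robot

A 6-joint arm with a two-finger parallel gripper is mounted at the origin on a cart in front of the work surface, level with it; the furniture and walls round the work are solid. World frame = base frame: x ahead of the robot, y to its left, z up, the work surface at z = 0. Lengths are in mm, angles in rad, forces in N, time in s.
With the tool pointing down it reaches from about 350 to 875 mm from the base axis. Payload 4.2 kg.
Tool frame: the origin (TCP) lies on the centre line of the jaws, within the pads' length; the fingertips stand 22 mm ahead of it and the grasp point (between the pads) lies 3 mm ahead of it (arm.nose_length is the distance from the TCP to the fingertips, in mm); z points along the fingers, x is the direction in which the jaws open and shut, and the axes are right-handed (so a half turn about z gives the same grasp; the last joint's range is limited). The gripper opens to 85 mm and grips with 20 to 120 N. Pads are 22 mm wide; open, the fingers measure 114 mm over their backs; the gripper's body (76 mm by 85 mm) begins 54 mm behind the grasp point. The pads swing forward as they close: fully open they stand 13 mm farther back than shut.
Start: joints at [1.434, 0.385, 0.008, 0, -1.194, -0.259], TCP at [240.933, 576.672, 253.312] pointing down, gripper open.
Joint ranges: [-3.14, 3.14], [-1.21, 2.06], [-1.07, 1.41], [-3.16, 2.05], [-2.99, -0.16], [-3.1, 3.1]. Speed limits (rad/s): [2.79, 2.79, 3.14, 3.14, 3.14, 3.14].

## Interface

Orientations are given as a unit quaternion [x, y, z, w].
In Python, from bench import telemetry, get_image, workorder, nets, arm gives the robot as it stands.
- The arm moves only by the tool apply_moves, never from a script. Its argument "steps" is a list of rows, each an object with "hand": the opening, from 0 (shut) to 1 (fully open); "xyz": the shift along the tool's x, y, z in cm, a list of three; "delta_rot": the turn, a rotation vector about the tool's x, y, z in rad, a list of three. In form: [{"hand": hand, "xyz": [x, y, z], "delta_rot": [wx, wy, wz]}, ...]. A call has 1 to 12 rows; each row is the pose to reach, as a shift and turn from the pose commanded when the call began, along the tool's axes at that moment; what a row does not reach only later rows make up. A row lasts 1/12 s, in which the tool goes at most 41.7 mm and 7.16 degrees, less where a joint would pass 70% of its speed; a pose out of reach is approached as far as the arm can. A call with a gripper value outside its range is refused whole. The fingers move at their own pace and stop on an object; the grip force is fixed at half the most. Time passes only in rows, so rows that repeat a pose let the fingers close. It gives the time, the measured TCP pose, the force and the opening at its end, in the units of the state.
- telemetry.read_state(): the state, without advancing time (a new reading comes with each control period).
- get_image(name): name is "scene" or "side" or "wrist"; returns a dict with "frame" (420x560x3 uint8, blue, green, red), "fx", "fy", "cx", "cy" (pixels), "distortion" ([k1, k2, p1, p2, k3] as OpenCV has them; the pictures are not rectified), "origin" and "orientation" of the camera in the world. Camera axes: x right, y down, z forward; pixel columns grow to the right and rows downward; lengths in mm; the calibration is good to about 2 mm. A picture is of the moment at which its call begins. There is no depth.
- workorder.job_done(): hands the job in, once; it reports no verdict.
Trained networks look in a picture, given as the dict that the camera call returned (one of the last four; its "shot" number tells which), for a name from the list of things; names that differ only in an ending like _2 or _b are one class to them, and where a whole thing is asked for, a point or a joint stands for the part that bears it (a point fixed in the world has none). Each returns a list of dicts, best first, with "confidence" (0 to 1); they miss things now and then, are a little off and sometimes report something else, mostly with a low value. They report only what shows in the picture. A call takes as long as a camera call.
- nets.recognise(picture, label): "xyz" ([x, y, z] in mm, in world coordinates, good to about 4 mm: the middle of the surface that is visible of it).
- nets.outline_of(picture, label): "pixels" (420x560 bool, what is visible of it).
- nets.pinpoint(picture, label): "xyz" ([x, y, z] in mm, in world coordinates, good to about 4 mm: a listed point, or the origin of a listed thing).
The state is a dict: "clock": time; "joints": joint angles; "joint_vel": joint speeds; "joint_efforts": joint torques, N m; "position": TCP position; "ee_rot": TCP orientation; "contact_force": force on the tool from outside, world axes, zero at the start; "wrist_torque": the same for the moment, N m; "gripper_width": finger opening in mm.
Only numpy, scipy, OpenCV 4.12 (cv2) and the standard library are available. Lean on these libraries where they do the work, as an engineer would, in place of code of your own. Each camera call takes 0.05 s, during which the arm holds its last target.

## Task

Get the small solvent hood on the desk ready for wiping drills: first, with the window still down, switch its extractor on by pressing the raised half of the big paddle switch on its roof fully down. Then push the counterweighted window up with your fingertips from beneath its lip until the arrow clamped on the left guide rail points at the middle of the lip's end, and leave the window standing there. Do not pinch the lip, and leave the arrow and all the loose things in and around the hood where they are.

Things in the scene. Friction and masses are not known exactly. Their poses are not given: they have to be found in the camera images.
- hood: fixed white benchtop hood, 236 mm wide (304 mm over the counterweight channels at the rear of its sides), 197 mm deep, 223 mm tall to the roof. Origin: centre of its underside, on the desk; x from front to back, y to its left, z up. Its front leans back 36 deg from upright. On the roof: a louvred filter head, 22 mm tall, on the left and the paddle switch on the right
- sash (a joint): height of the sliding window in metres along the sloping front: 0 is fully down on the sill, 0.085 fully up; starts 0 to 0.015. The counterweights (steel cylinders in the side channels) balance it: about 2.5 N of friction holds it, and it stays where it is left. A lip runs along its lower edge
- lip_middle (a point): middle of the underside of the window's lip. x points into the hood square to the window, y to its left, z up the slope (the way the window moves). The lip: 190 mm long (y), 12 mm thick (z), from 13 mm before this point to the glass 14 mm behind it; rubber beneath and along its edge. The flat apron beneath it is free for 50 mm and lies 20 mm behind this point. Fingers tilted only 30 deg from upright fit
- lip_end (a point): left end of the lip, at mid thickness (6 mm above the underside); same axes as lip_middle. Is to come level with arrow_tip
- arrow_tip (a point): tip of the small black arrow clip (14 mm high) clamped with a screw on the left guide rail, at the working height, 40 to 75 mm up the slope from where the lip is with the window down; points to the right at the end of the lip. Same axes as lip_middle. Set by the safety officer: must not be shifted
- paddle (a joint): two-way paddle switch, radians: 0 is off (left half raised, as at the start), 0.32 is on (left half fully down). Stiff: needs about 3 to 4 N on the left half and stays where it is put
- paddle_left (a point): spot to press: on top of the raised left half of the black paddle, 25 mm left of its pivot (9 mm from its left end). The paddle is 68 mm long along the hood's y and 38 mm wide, on a housing on the roof; pressed fully down this spot sinks about 8 mm. It stands about 258 mm above the desk while raised
- drill_stand: aluminium block 34 x 105 x 26 mm with upright drills (102 mm tall in all) standing loose on the hood's floor, behind the window; leave it there. Origin: centre of its underside
- cap_jar: round swab jar with screw lid, 63 mm wide, 68 mm tall, standing loose on the hood's floor, behind the window; leave it there. Origin: centre of its underside
- spare_lens: black ribbed lens, 49 mm wide, 35 mm tall, standing loose on the desk to the right of the hood; leave it there. Origin: centre of its underside
- drill_tube_1: square plastic drill tube, 15 x 89 x 14 mm, lying loose on the desk to the left of the hood; leave it there. Origin: centre of its underside
- alcohol_bottle: upright plastic bottle, 46 mm wide, 154 mm tall, loose on the desk further left; leave it there. Origin: centre of its underside
- calculator: pocket calculator, 112 x 70 x 12 mm, loose on the desk well right of the hood; leave it there. Origin: centre of its underside
- drill_box: flat drill case, 76 x 118 x 33 mm, loose on the desk at the far right; leave it there. Origin: centre of its underside

How it is judged (in metres and radians):
On the way, in this order (a step that is already met when the one before it is completed fails the run):
1. the extractor is switched on (left half of the paddle pressed right down) while the window is still down (value of joint paddle above 0.25 rad and value of joint sash below 0.025 m), for 0.2 s.
2. the window is on its way up, with the fingers pushing on the underside or edge strip of its lip ((contact force between the fingers and sash_c6 above 0.3 N or contact force between the fingers and sash_c7 above 0.3 N) and value of joint sash above 0.03 m), for 0.1 s.
At the end, for the whole second after the job is handed in: the window stands still with the middle of its lip's end within 7 mm of the arrow tip, measured up the slope, and the extractor paddle is still on (value of joint paddle above 0.25 rad and z of lip_end in the frame of arrow_tip between -0.007 and 0.007 m and velocity of joint sash between -0.005 and 0.005 m/s); the robot touches nothing.
It fails at once if the lip is pinched (fingers press on its top and its underside at once) (contact force between the fingers and sash_c5 above 1 N and (contact force between the fingers and sash_c6 above 1 N or contact force between the fingers and sash_c7 above 1 N)).
It fails at once if the arrow is shifted by more than 4 mm (distance of arrow_tip from where it was at the start of the episode above 0.004 m).
It fails at once if a loose thing in or around the hood is moved by more than 15 mm (distance of any of drill_stand, cap_jar, spare_lens, drill_tube_1, alcohol_bottle, calculator, drill_box from where it was at the start of the episode above 0.015 m).
It also fails if it takes over 42 s, if anything falls off the work surface, if the arm or the gripper's body presses on something with over 40 N, if the wrist force passes 120 N, or if a joint passes its speed limit or range.

## Working session

There is one attempt and no reset: what is moved stays moved. The work goes in short steps, Python scripts to look and compute and a tool call to move; the robot and the scene stay as the last step left them, time stands still between calls to the robot, and variables do not carry over. Pictures are saved under pics/ and viewed, and the job is handed in when it is done.

Besides the shell and the picture viewer there is one more tool, called after "Call:" as name(argument=value, ...) on one line, values as JSON. apply_moves: Moves the arm, as the interface text tells. Its arguments: {"type":"object","properties":{"steps":{"type":"array"}},"required":["steps"]}

```bash
ls; mkdir -p pics; cat > h.py <<'E'
import numpy as np, cv2
from scipy.spatial.transform import Rotation as R
from bench import telemetry, get_image, workorder, nets, arm
np.set_printoptions(precision=1,suppress=True)
def shot(n,f):
    p=get_image(n); cv2.imwrite('pics/'+f,p['frame']); return p
E
python3 - <<'E'
from h import *
s=telemetry.read_state(); print(s)
print(arm, [a for a in dir(arm) if a[0]!='_'])
for n in ['scene','side','wrist']:
    p=shot(n,n+'0.png'); print(n,p['origin'],p['orientation'],p['fx'])
    for l in ['paddle_left','lip_middle','lip_end','arrow_tip','hood','spare_lens','drill_tube_1','alcohol_bottle']:
        r=nets.pinpoint(p,l); print(l,[(np.array(q['xyz']),round(q['confidence'],2)) for q in r[:2]])
E
```

```text
pics
{'clock': 0.0, 'joints': array([ 1.4,  0.4,  0. , -0. , -1.2, -0.3]), 'joint_vel': array([ 0., -0.,  0.,  0.,  0., -0.]), 'joint_efforts': array([ -0. , -39.2,  18.8,   4.2,  -0. ,  -0. ]), 'position': array([240.7, 576.2, 252.2]), 'ee_rot': array([-0.6,  0.8, -0. , -0. ]), 'contact_force': array([-0.1,  0.2, -0.9]), 'wrist_torque': array([ 0. , -0. , -0.1]), 'gripper_width': 85.58100024881}
<Robot object at 0x7f69ac957e00> ['IKError', 'nose_length']
scene [-337.6  656.1 1554.3] [-0.4  0.8 -0.3  0.1] 494.02788291990856
paddle_left [(array([610.2, 132.3, 257.5]), 0.64), (array([449.5, 152.9,  68.5]), 0.39)]
lip_middle [(array([449.2, 153.1,  68.4]), 0.88)]
lip_end [(array([445.9, 245.2,  76. ]), 0.8), (array([497.8, -43.6,   4.3]), 0.21)]
arrow_tip [(array([609.9, 130.9, 254.9]), 0.55), (array([486.2, 251.7, 124.5]), 0.46)]
hood [(array([532.6, 160.2,   0. ]), 0.8)]
spare_lens [(array([499.9, -49.8,   3.4]), 0.64)]
drill_tube_1 [(array([507. , 373.8,  -1.8]), 0.68)]
alcohol_bottle [(array([591.6, 475.6,  -2.8]), 0.51)]
side [ -90.8  -32.1 1408.3] [ 0.7 -0.7  0.2 -0.2] 488.5073764356664
paddle_left [(array([606.5, 134. , 258.4]), 0.51)]
lip_middle []
lip_end [(array([445.4, 246.2,  76.6]), 0.94)]
arrow_tip [(array([483.6, 250.1, 125.7]), 0.57)]
hood [(array([532.4, 161.2,   0.3]), 0.94)]
spare_lens [(array([501. , -47. ,  -3.3]), 0.46)]
drill_tube_1 [(array([503.9, 374.7,   3.2]), 0.67)]
alcohol_bottle [(array([587.6, 475.2,  -1.6]), 0.82), (array([451.5, 149.1,  69.3]), 0.6)]
wrist [312.2 546.7 372.7] [-0.5  0.8  0.1 -0.1] 328.7579816801669
paddle_left []
lip_middle []
lip_end []
arrow_tip []
hood []
spare_lens []
drill_tube_1 []
alcohol_bottle []
```

View pics/scene0.png

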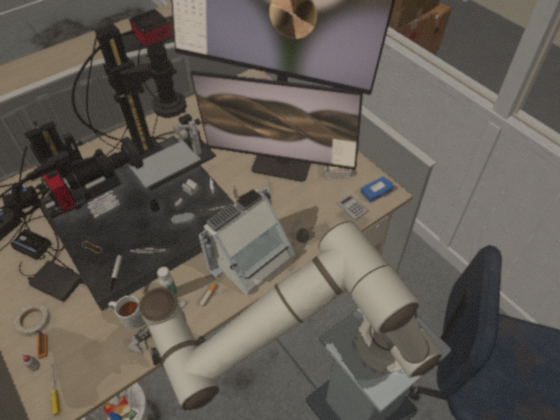

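View pics/side0.png

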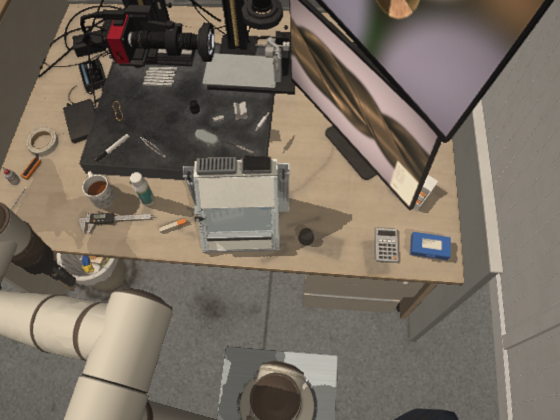

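View pics/wrist0.png

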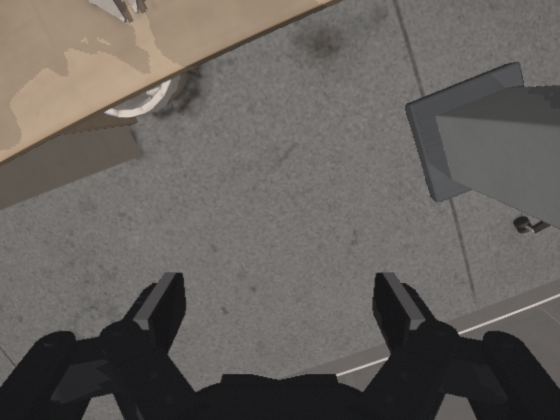

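```bash
python3 - <<'E'
from h import *
a=cv2.imread('pics/side0.png')[140:270,160:330]; b=cv2.imread('pics/scene0.png')[180:300,180:310]
cv2.imwrite('pics/c_side.png',cv2.resize(a,None,fx=4.4,fy=4.4,interpolation=cv2.INTER_CUBIC))
cv2.imwrite('pics/c_scene.png',cv2.resize(b,None,fx=5,fy=5,interpolation=cv2.INTER_CUBIC))
s=telemetry.read_state(); np.set_printoptions(precision=4,suppress=True); print(s['ee_rot'],R.from_quat(s['ee_rot']).as_matrix())
# several more measurements
P={}
for n in ['scene','side']*3:
    p=get_image(n)
    for l in ['paddle_left','lip_middle','lip_end','arrow_tip','hood']:
        for q in nets.pinpoint(p,l)[:2]: P.setdefault((l,n),[]).append(np.r_[q['xyz'],q['confidence']])
for k,v in sorted(P.items()): print(k); print(np.round(np.array(v),2))
E
```

```text
[-0.5543  0.8323  0.      0.    ] [[-0.3855 -0.9227  0.    ]
 [-0.9227  0.3855  0.    ]
 [-0.      0.     -1.    ]]
('arrow_tip', 'scene')
[[484.1  250.9  120.8    0.46]
 [484.   250.1  123.1    0.6 ]
 [589.   472.9    0.1    0.53]
 [484.9  251.2  120.1    0.36]]
('arrow_tip', 'side')
[[484.2  251.6  123.5    0.43]
 [484.9  254.7  120.2    0.51]
 [484.4  253.4  123.2    0.57]]
('hood', 'scene')
[[532.   161.8   -0.9    0.73]
 [535.2  160.7   -0.6    0.76]
 [532.5  160.1    0.7    0.76]
 [505.   374.9    0.6    0.53]]
('hood', 'side')
[[530.5  161.9   -1.     0.7 ]
 [534.9  163.3   -2.1    0.8 ]
 [605.2  133.   255.3    0.7 ]
 [532.   161.1   -2.3    0.84]]
('lip_end', 'scene')
[[448.4  243.6   74.1    0.93]
 [448.5  244.9   75.2    0.64]
 [446.   244.7   73.5    0.83]]
('lip_end', 'side')
[[445.6  245.8   73.8    0.73]
 [445.1  241.2   75.8    0.84]
 [442.9  242.1   75.7    0.85]]
('lip_middle', 'scene')
[[449.2  152.4   66.5    0.92]
 [450.3  153.9   68.9    0.87]
 [448.9  152.9   68.3    0.84]]
('lip_middle', 'side')
[[452.2  153.    72.2    0.91]
 [450.8  150.9   71.5    0.71]
 [451.7  152.7   73.4    0.81]]
('paddle_left', 'scene')
[[611.6  131.3  255.3    0.68]
 [610.   134.7  253.9    0.65]
 [484.8  249.3  123.3    0.71]
 [609.2  133.6  253.6    0.68]]
('paddle_left', 'side')
[[ 531.9   161.1    -0.1     0.61]
 [ 606.6   131.7   257.      0.54]
 [ 609.8   135.1   257.1     0.58]
 [ 607.8   132.3   256.8     0.8 ]
 [ 489.6  -293.4    -2.9     0.26]]
```

View pics/c_side.png

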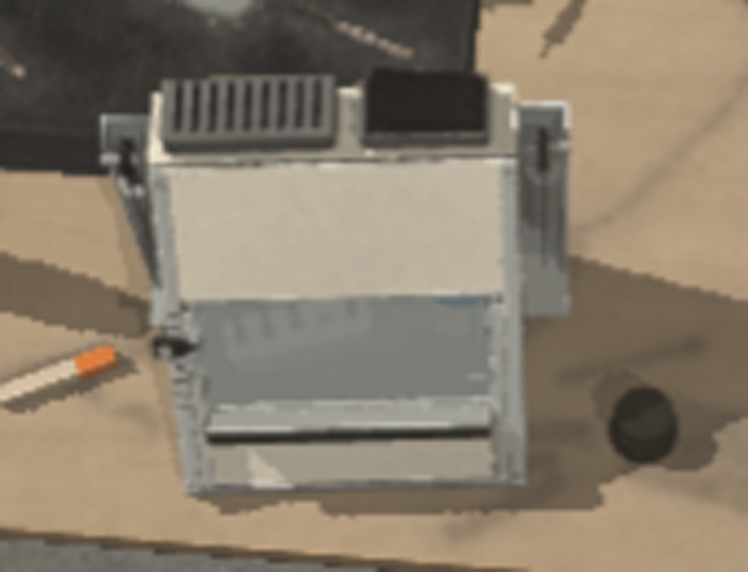

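View pics/c_scene.png

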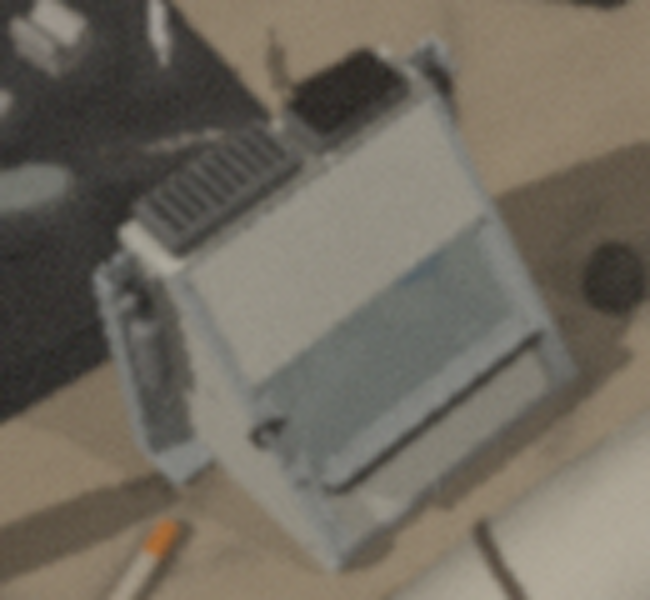

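Call:
apply_moves(steps=[{"hand":0,"xyz":[0,0,-4],"delta_rot":[0,0,0]},{"hand":0,"xyz":[0,0,-8],"delta_rot":[0,0,0]},{"hand":0,"xyz":[2,-4,-10],"delta_rot":[0,0,-0.1]},{"hand":0,"xyz":[4,-7.6,-10],"delta_rot":[0,0,-0.2]},{"hand":0,"xyz":[6,-11.4,-10],"delta_rot":[0,0,-0.3]},{"hand":0,"xyz":[8,-15.2,-10],"delta_rot":[0,0,-0.4]},{"hand":0,"xyz":[10,-19,-10],"delta_rot":[0,0,-0.487]},{"hand":0,"xyz":[12,-22.8,-10],"delta_rot":[0,0,-0.487]},{"hand":0,"xyz":[14,-26.6,-10],"delta_rot":[0,0,-0.487]},{"hand":0,"xyz":[16,-30.4,-10],"delta_rot":[0,0,-0.487]},{"hand":0,"xyz":[18,-34.2,-10],"delta_rot":[0,0,-0.487]},{"hand":0,"xyz":[20,-38,-10],"delta_rot":[0,0,-0.487]}])

```text
clock: 4.15
position: [504.8, 256.5, 353.7]
ee_rot: [0.739, -0.674, 0.0, -0.0]
contact_force: [1.4, 1.1, 0.2]
gripper_width: 0.3
```

```bash
cat >> h.py <<'E'
def goto(target,yaw=5.0,tilt=0.0):
    """tilt: deg forward from down; returns xyz cm & rotvec in tool frame"""
    s=telemetry.read_state(); M=R.from_quat(s['ee_rot']); p=s['position']
    a=np.radians(yaw); hx=np.array([np.cos(a),np.sin(a),0]); hy=np.array([-np.sin(a),np.cos(a),0])
    t=np.radians(tilt); z=np.sin(t)*hx-np.cos(t)*np.array([0,0,1]); x=-hy; y=np.cross(z,x)
    T=R.from_matrix(np.c_[x,y,z])
    print('t',round(s['clock'],2),'pos',p,'F',s['contact_force'],'w',s['gripper_width'],'j',np.round(s['joints'],2))
    print('xyz cm',np.round(M.inv().apply(np.array(target)-p)/10,2),'rot',np.round((M.inv()*T).as_rotvec(),3))
E
python3 -c "
from h import *
goto([608.5,133,330])"
```

```text
t 4.15 pos [504.8 256.5 353.7] F [1.4 1.1 0.2] w 0.3080620358261007 j [ 0.8  0.2  0.   0.  -1.4  0.9]
xyz cm [13.2 -9.2  2.4] rot [-0.  0.  0.]
```

Call:
apply_moves(steps=[{"hand":0,"xyz":[3.3,-2.3,0],"delta_rot":[0,0,0]},{"hand":0,"xyz":[6.6,-4.6,0],"delta_rot":[0,0,0]},{"hand":0,"xyz":[9.9,-6.9,0.5],"delta_rot":[0,0,0]},{"hand":0,"xyz":[12,-8.5,1.5],"delta_rot":[0,0,0]},{"hand":0,"xyz":[13.2,-9.2,2.4],"delta_rot":[0,0,0]},{"hand":0,"xyz":[13.2,-9.2,2.4],"delta_rot":[0,0,0]},{"hand":0,"xyz":[13.2,-9.2,2.4],"delta_rot":[0,0,0]}])

```text
clock: 4.73
position: [607.4, 134.8, 328.2]
ee_rot: [0.738, -0.675, -0.001, 0.001]
contact_force: [0.1, -0.1, 0.6]
gripper_width: 0.2
```

```bash
python3 -c "
from h import *
goto([608.5,133,330])
p=shot('wrist','w1.png')
a=shot('side','s1.png')
cv2.imwrite('pics/s1c.png',cv2.resize(a['frame'][120:270,160:360],None,fx=4,fy=4))
for l in ['paddle_left']:print(nets.pinpoint(p,l)[:2])
"
```

```text
t 4.73 pos [607.4 134.8 328.2] F [ 0.1 -0.1  0.6] w 0.17844803877938198 j [ 0.5  0.3  0.1 -0.  -1.4  1.2]
xyz cm [ 0.2 -0.1 -0.2] rot [ 0. -0.  0.]
[{'xyz': [608.4, 124.2, 263.3], 'confidence': 0.97}]
```

View pics/w1.png

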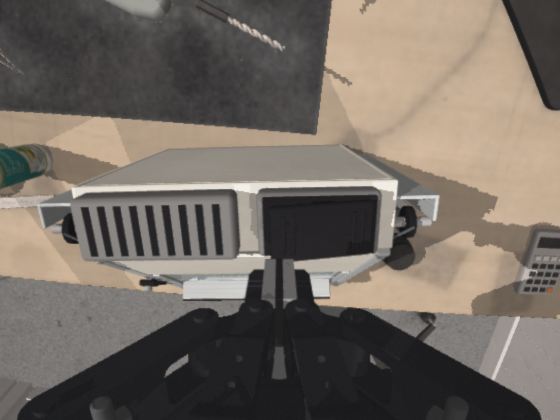

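View pics/s1c.png

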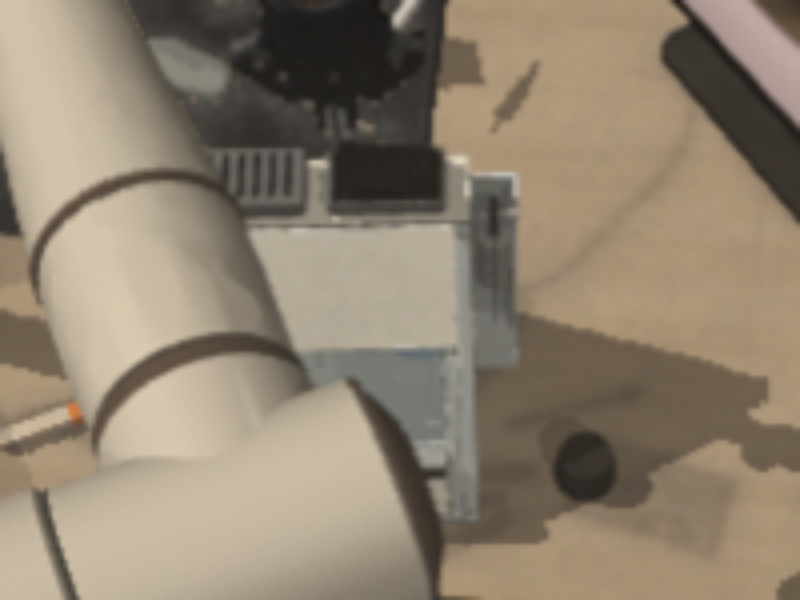

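```bash
cat >> h.py <<'E'
def proj(p,X):
    M=R.from_quat(p['orientation']).as_matrix(); Xc=(np.atleast_2d(X)-p['origin'])@M
    K=np.array([[p['fx'],0,p['cx']],[0,p['fy'],p['cy']],[0,0,1.]])
    return cv2.projectPoints(Xc.astype(float),np.zeros(3),np.zeros(3),K,np.array(p['distortion']))[0].reshape(-1,2)
E
python3 -c "
from h import *
p=get_image('wrist'); q=telemetry.read_state()['position']
print(proj(p,[[q[0],q[1],z] for z in (306,258)]), proj(p,[[608.5,133,258],[609,124,258]]))"
```

```text
[[279.4 271.9]
 [279.3 235.2]] [[285.1 233.6]
 [299.4 234.1]]
```

Call:
apply_moves(steps=[{"hand":0,"xyz":[0,-0.5,2],"delta_rot":[0,0,0]},{"hand":0,"xyz":[0,-0.5,4],"delta_rot":[0,0,0]},{"hand":0,"xyz":[0,-0.5,4.8],"delta_rot":[0,0,0]},{"hand":0,"xyz":[0,-0.5,5.2],"delta_rot":[0,0,0]},{"hand":0,"xyz":[0,-0.5,5.5],"delta_rot":[0,0,0]},{"hand":0,"xyz":[0,-0.5,5.7],"delta_rot":[0,0,0]},{"hand":0,"xyz":[0,-0.5,5.8],"delta_rot":[0,0,0]},{"hand":0,"xyz":[0,-0.5,5.8],"delta_rot":[0,0,0]}])

```text
clock: 5.6
position: [612.9, 136.6, 272.7]
ee_rot: [0.739, -0.674, 0.0, -0.002]
contact_force: [-3.0, 4.9, 4.3]
gripper_width: -0.0
```

Call:
apply_moves(steps=[{"hand":0,"xyz":[0,0,0.2],"delta_rot":[0,0,0]},{"hand":0,"xyz":[0,0,0.4],"delta_rot":[0,0,0]},{"hand":0,"xyz":[0,0,0.4],"delta_rot":[0,0,0]},{"hand":0,"xyz":[0,0,0.4],"delta_rot":[0,0,0]}])

```text
clock: 5.93
position: [613.0, 136.5, 272.3]
ee_rot: [0.739, -0.674, 0.001, -0.003]
contact_force: [-7.2, 5.1, 15.7]
gripper_width: -0.1
```

```bash
python3 -c "
from h import *
goto([608.5,133,330])
shot('wrist','w2.png')"
```

```text
t 5.93 pos [613.  136.5 272.3] F [-7.2  5.1 15.7] w -0.05092157714780731 j [ 0.5  0.4  0.   0.  -1.2  1.2]
xyz cm [ 0.3  0.5 -5.8] rot [-0.  0.  0.]
```

View pics/w2.png

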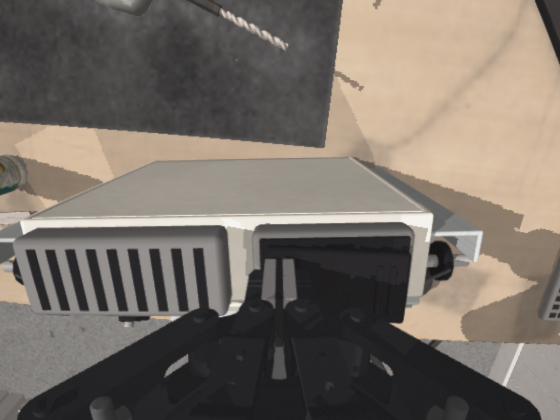

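```bash
cat >> h.py <<'E'
YAW=5.0
a=np.radians(YAW); HX=np.array([np.cos(a),np.sin(a),0]); HY=np.array([-np.sin(a),np.cos(a),0]); Z=np.array([0,0,1.])
c,s_=np.cos(np.radians(36)),np.sin(np.radians(36)); N=c*HX-s_*Z; S=s_*HX+c*Z
LM=np.array([450.3,152.7,69.5])
def lippose(n,s,tilt,back=0,y=0):
    t=np.radians(tilt); z=np.sin(t)*HX-np.cos(t)*Z
    return LM+n*N+s*S+y*HY-(22+back)*z
E
python3 -c "
from h import *
for t in (30,45,54):
  for b in (0,70): P=lippose(12,-23,t,b); print(t,b,P)
goto(lippose(12,-23,45,70),tilt=45)"
```

```text
30 0 [435.5 151.4  62.9]
30 70 [400.7 148.4 123.5]
45 0 [431.  151.   59.4]
45 70 [381.7 146.7 108.9]
54 0 [428.8 150.8  56.8]
54 70 [372.4 145.9  97.9]
t 5.98 pos [613.  136.5 272.3] F [-7.5  5.5 15.7] w -0.12622908248248438 j [ 0.5  0.4  0.   0.  -1.2  1.2]
xyz cm [-3.1 23.  16.2] rot [0.8 0.  0. ]
```

Call:
apply_moves(steps=[{"hand":0,"xyz":[0,0,-3],"delta_rot":[0,0,0]},{"hand":0,"xyz":[0,0,-6.5],"delta_rot":[0,0,0]},{"hand":0,"xyz":[-0.5,4,-8],"delta_rot":[0,0,0]},{"hand":0,"xyz":[-1,8,-8],"delta_rot":[0,0,0]},{"hand":0,"xyz":[-1.5,12,-8],"delta_rot":[0,0,0]},{"hand":0,"xyz":[-2,16,-8],"delta_rot":[0.1,0,0]},{"hand":0,"xyz":[-2.5,20,-8],"delta_rot":[0.22,0,0]},{"hand":0,"xyz":[-3.1,23,-7],"delta_rot":[0.34,0,0]},{"hand":0,"xyz":[-3.1,23,-4],"delta_rot":[0.46,0,0]},{"hand":0,"xyz":[-3.1,23,-1],"delta_rot":[0.58,0,0]},{"hand":0,"xyz":[-3.1,23,2],"delta_rot":[0.7,0,0]},{"hand":0,"xyz":[-3.1,23,5],"delta_rot":[0.785,0,0]}])

```text
clock: 6.98
position: [397.8, 145.2, 282.7]
ee_rot: [0.696, -0.646, 0.219, -0.224]
contact_force: [1.4, -0.4, 2.2]
gripper_width: 0.0
```

```bash
python3 -c "
from h import *
goto(lippose(12,-23,45,70),tilt=45)
p=shot('wrist','w3.png');a=shot('side','s3.png'); shot('scene','sc3.png')"
```

```text
t 6.98 pos [397.8 145.2 282.7] F [ 1.4 -0.4  2.2] w 0.006285464905863801 j [ 0.8 -0.2 -1.   1.  -0.5 -0. ]
xyz cm [-0.6 11.6 13. ] rot [ 0.1 -0.  -0. ]
```

View pics/w3.png

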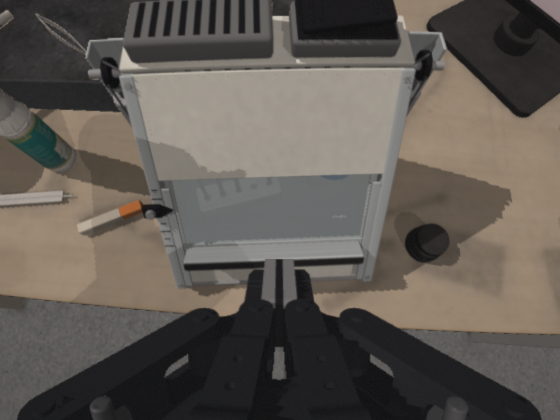

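View pics/sc3.png

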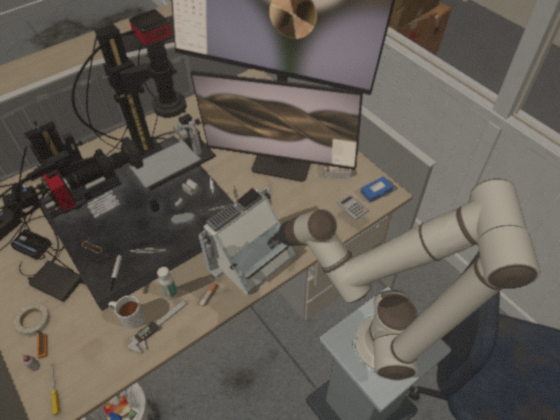

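```bash
cat >> h.py <<'E'
def meas(p):
    d={}
    for l in ['lip_end','arrow_tip','lip_middle']:
        r=nets.pinpoint(p,l); 
        if r: d[l]=np.array(r[0]['xyz']); print(l,d[l],round(r[0]['confidence'],2),proj(p,d[l])[0])
    if 'lip_end' in d and 'arrow_tip' in d: print('gap s',(d['arrow_tip']-d['lip_end'])@S)
    return d
E
python3 -c "
from h import *
p=get_image('wrist'); meas(p); print(proj(p,[LM,LM+95*HY+6*S,LM-95*HY+6*S,[484.5,251.5,122.7]]))
cv2.imwrite('pics/w3c.png',cv2.resize(p['frame'][170:300,130:390],None,fx=3,fy=3,interpolation=cv2.INTER_CUBIC))"
```

```text
lip_end [447.7 243.1  77.1] 0.77 [186.5 258.7]
arrow_tip [487.4 252.1 121.7] 0.65 [172.2 209.8]
lip_middle [456.3 148.   72.4] 0.75 [275.4 257.6]
gap s 59.78949520370583
[[270.8 263.3]
 [182.7 260.8]
 [357.8 257.3]
 [172.1 212.3]]
```

View pics/w3c.png

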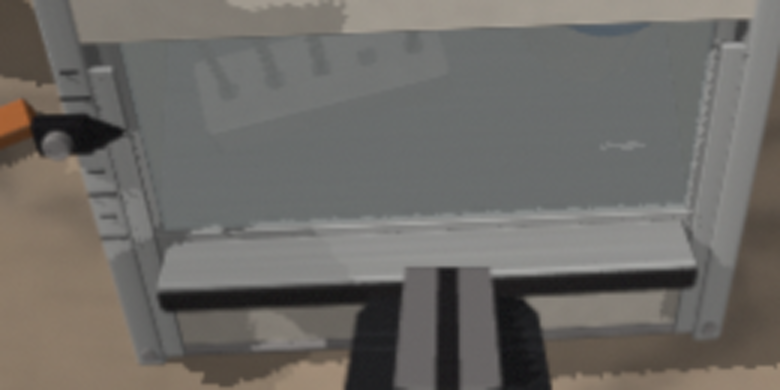

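Call:
apply_moves(steps=[{"hand":0,"xyz":[-0.1,2.3,2.6],"delta_rot":[0.067,0,0]},{"hand":0,"xyz":[-0.2,4.6,5.2],"delta_rot":[0.067,0,0]},{"hand":0,"xyz":[-0.3,6.9,7.8],"delta_rot":[0.067,0,0]},{"hand":0,"xyz":[-0.4,9.2,10.4],"delta_rot":[0.067,0,0]},{"hand":0,"xyz":[-0.5,11.6,13],"delta_rot":[0.067,0,0]},{"hand":0,"xyz":[-0.5,11.6,13],"delta_rot":[0.067,0,0]}])

```text
clock: 7.83
position: [444.4, 177.3, 250.3]
ee_rot: [0.688, -0.64, 0.235, -0.248]
contact_force: [0.1, 0.2, 1.3]
gripper_width: -0.3
```

```bash
python3 -c "
from h import *
goto(lippose(12,-23,45,70),tilt=45)
goto(lippose(12,-23,45,0),tilt=45)
print(telemetry.read_state()['joints'])
p=shot('wrist','w4.png');meas(p);shot('side','s4.png')"
```

```text
t 7.83 pos [444.4 177.3 250.3] F [0.1 0.2 1.3] w -0.25319219456817926 j [ 0.4 -0.1 -1.1  1.9 -0.2 -0.6]
xyz cm [ 2.5 14.   6.7] rot [ 0.1 -0.  -0. ]
t 7.83 pos [444.4 177.3 250.3] F [0.1 0.2 1.3] w -0.25319219456817926 j [ 0.4 -0.1 -1.1  1.9 -0.2 -0.6]
xyz cm [ 2.4 13.4 13.7] rot [ 0.1 -0.  -0. ]
[ 0.4 -0.1 -1.1  1.9 -0.2 -0.6]
lip_end [445.7 245.9  75.3] 0.63 [204.6 314.5]
arrow_tip [486.4 252.7 123.1] 0.8 [192.1 259. ]
lip_middle [454.1 150.9  74.3] 0.81 [307.  313.1]
gap s 62.851194645128665
```

View pics/w4.png

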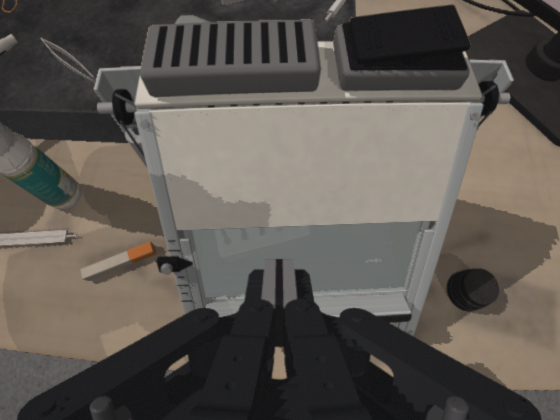

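```bash
cat > fk.py <<'E'
from h import *
from scipy.optimize import least_squares
def rot(ax,t): return R.from_rotvec(np.array(ax)*t)
def fk(q,P):
    h,L2,L3,off,d6,a3=P
    A=rot([0,0,1],q[0]); B=A*rot([0,1,0],q[1])            # j2 forward lean
    C=A*rot([0,1,0],q[1]-q[2])                              # forearm: x axis fwd
    p=np.array([0,0,h])+B.apply([0,0,L2])+C.apply([L3,0,a3])
    D=C*rot([1,0,0],SG[0]*q[3]); E=D*rot([0,1,0],-q[4])     # tool z = E x
    p=p+E.apply([d6,off,0])
    F=E*rot([1,0,0],SG[1]*q[5])
    # tool frame: z=x_E
    T=F*R.from_matrix(np.array([[0,0,1],[0,-1,0],[1,0,0]],float).T if False else np.c_[[0,0,0],[0,0,0],[0,0,0]]+np.column_stack([[0,1,0],[0,0,1],[1,0,0]]))
    return p,T
SG=[1,1]
E
python3 - <<'E'
import fk; from fk import *
import itertools
np.set_printoptions(precision=4,suppress=True)
s=telemetry.read_state(); q1=s['joints']; print(q1)
q0=np.array([1.434,.385,.008,0,-1.194,-.259])
data=[(q0,np.array([240.933,576.672,253.312])),(q1,s['position'])]
for sg in itertools.product([1,-1],[1]):
    fk.SG=list(sg)
    f=lambda P: np.concatenate([fk.fk(q,P)[0]-p for q,p in data]+[[P[5]*1e-2]])
    r=least_squares(f,[200,450,450,-150,300,0]); print(sg,r.x,r.cost,r.fun)
    print(fk.fk(q1,r.x)[1].as_matrix()[:,2],R.from_quat(s['ee_rot']).as_matrix()[:,2])
    for q in (q0,q1): print(fk.fk(q,r.x)[1].as_matrix())
print(R.from_quat(s['ee_rot']).as_matrix())
E
```

```text
[ 0.4164 -0.0965 -1.0671  1.8419 -0.2342 -0.5485]Traceback (most recent call last):
  File "<stdin>", line 10, in <module>
    return func(*args, **kwargs)
    vector_fun = VectorFunction(
        fun_wrapped,
    ...<6 lines>...
        workers=workers
    )
    self._update_fun()
    ~~~~~~~~~~~~~~~~^^
    self.f = self.fun_wrapped(xp_copy(self.x))
             ~~~~~~~~~~~~~~~~^^^^^^^^^^^^^^^^^
    return np.atleast_1d(self.fun(x))
                         ~~~~~~~~^^^
    return self.f(x, *self.args, **self.kwargs)
           ~~~~~~^^^^^^^^^^^^^^^^^^^^^^^^^^^^^^
  File "<stdin>", line 9, in <lambda>
AttributeError: 'function' object has no attribute 'fk'
```

```bash
mv fk.py kin.py; python3 - <<'E'
import re
t=open('kin.py').read()
t=re.sub(r"    T=F\*.*\n","    T=F*R.from_matrix(np.column_stack([[0,1,0],[0,0,1],[1,0,0]]).astype(float))\n",t)
open('kin.py','w').write(t)
E
python3 - <<'E'
import kin; from kin import *
import itertools
np.set_printoptions(precision=4,suppress=True)
s=telemetry.read_state(); q1=s['joints']; np.save('q1.npy',np.r_[q1,s['position'],s['ee_rot']])
q0=np.array([1.434,.385,.008,0,-1.194,-.259])
data=[(q0,np.array([240.933,576.672,253.312])),(q1,s['position'])]
for sg in itertools.product([1,-1],[1,-1]):
    kin.SG=list(sg)
    f=lambda P: np.concatenate([kin.fk(q,P)[0]-p for q,p in data]+[[P[5]*1e-2]])
    r=least_squares(f,[200,450,450,-150,300,0]); print(sg,r.x,r.cost)
    for q in (q0,q1): print(kin.fk(q,r.x)[1].as_matrix())
print(R.from_quat(s['ee_rot']).as_matrix())
E
```

```text
(1, 1) [-6474.0896  3627.8642 -1848.2126  -158.2095  -260.9773  2607.7884] 346.9024399672664
[[-0.9925 -0.1219 -0.    ]
 [-0.1219  0.9925 -0.0002]
 [ 0.0001 -0.0002 -1.    ]]
[[ 0.5553  0.6936  0.4589]
 [ 0.53   -0.7204  0.4475]
 [ 0.641  -0.0052 -0.7676]]
(1, -1) [-6474.0896  3627.8642 -1848.2126  -158.2095  -260.9773  2607.7884] 346.9024399672664
[[-0.9227  0.3855 -0.    ]
 [ 0.3855  0.9227 -0.0002]
 [-0.0001 -0.0002 -1.    ]]
[[ 0.8705 -0.1776  0.4589]
 [-0.3992 -0.8003  0.4475]
 [ 0.2878 -0.5727 -0.7676]]
(-1, 1) [ 166.6781  561.7457  423.7837 -160.0399  275.9767   -2.1581] 0.0002375712905420711
[[-0.9925 -0.1219 -0.    ]
 [-0.1219  0.9925 -0.0002]
 [ 0.0001 -0.0002 -1.    ]]
[[-0.2904 -0.7116  0.6398]
 [-0.9126  0.4071  0.0385]
 [-0.2878 -0.5727 -0.7676]]
(-1, -1) [ 166.6781  561.7457  423.7837 -160.0399  275.9767   -2.1581] 0.0002375712905420711
[[-0.9227  0.3855 -0.    ]
 [ 0.3855  0.9227 -0.0002]
 [-0.0001 -0.0002 -1.    ]]
[[-0.7657 -0.0663  0.6398]
 [-0.0542  0.9978  0.0385]
 [-0.641  -0.0052 -0.7676]]
[[ 0.0663 -0.7657  0.6398]
 [-0.9978 -0.0542  0.0385]
 [ 0.0052 -0.641  -0.7676]]
```

```bash
sed -i 's/^SG=.*/SG=[-1,-1]/; s/column_stack(\[\[0,1,0\],\[0,0,1\],\[1,0,0\]\])/column_stack([[0,0,-1],[0,1,0],[1,0,0]])/' kin.py
cat >> kin.py <<'E'
P=[166.678,561.746,423.784,-160.04,275.977,-2.158]
LO=np.array([-3.14,-1.21,-1.07,-3.16,-2.99,-3.1])+.01; HI=np.array([3.14,2.06,1.41,2.05,-.16,3.1])-.01
def tgt(tilt,yaw=5.):
    a=np.radians(yaw); hx=np.array([np.cos(a),np.sin(a),0]); hy=np.array([-np.sin(a),np.cos(a),0]); t=np.radians(tilt)
    z=np.sin(t)*hx-np.cos(t)*Z; x=-hy; return R.from_matrix(np.c_[x,np.cross(z,x),z])
def ik(p,T,q0):
    def f(q):
        a,B=fk(q,P); return np.r_[(a-p)/100,(B.inv()*T).as_rotvec()*2]
    r=least_squares(f,np.clip(q0,LO,HI),bounds=(LO,HI)); return r.x,r.cost
E
python3 - <<'E'
from kin import *
np.set_printoptions(precision=3,suppress=True)
d=np.load('q1.npy'); p,T=fk(d[:6],P); print(p-d[6:9],(T.inv()*R.from_quat(d[9:])).magnitude())
seeds=[d[:6],[.5,.2,-.7,0,-.9,1.2],[.5,0,-.9,1,-.5,0],[.2,0,-.9,-3,-.5,-1.5],[.0,0,-.9,-1.5,-.5,.5]]
for yaw in (5,-15,25):
 for tilt in (20,30,35,40,45,54):
  for s,b in ((-23,70),(-23,0),(50,0)):
    best=min((ik(lippose(12,s,tilt,b),tgt(tilt,yaw),np.array(x)) for x in seeds),key=lambda r:r[1])
    print(yaw,tilt,s,b,best[0],'%.1e'%best[1])
E
```

```text
[0.    0.003 0.001] 2.4552312978479334e-16
5 20 -23 70 [ 0.677  0.092 -1.06   0.957 -0.229  0.064] 2.2e-04
5 20 -23 0 [ 0.471  0.264 -1.06   1.471 -0.17  -0.275] 2.5e-02
5 20 50 0 [ 0.575  0.203 -0.951  0.993 -0.193  0.123] 3.3e-30
5 30 -23 70 [-0.021  0.106 -1.026 -3.15  -0.17  -1.471] 2.6e-02
5 30 -23 0 [-0.031  0.296 -0.901 -2.951 -0.17  -1.657] 2.5e-03
5 30 50 0 [ 0.259  0.184 -1.02   2.04  -0.17  -0.633] 2.1e-02
5 35 -23 70 [-0.036  0.093 -1.008 -3.01  -0.17  -1.601] 7.5e-03
5 35 -23 0 [-0.053  0.303 -0.905 -2.82  -0.256 -1.767] 7.3e-24
5 35 50 0 [-0.004  0.21  -0.887 -3.15  -0.17  -1.488] 9.1e-03
5 40 -23 70 [-0.041  0.087 -0.936 -2.657 -0.17  -1.951] 7.9e-05
5 40 -23 0 [-0.081  0.349 -1.009 -2.911 -0.489 -1.646] 7.6e-26
5 40 50 0 [-0.023  0.207 -0.815 -2.82  -0.17  -1.805] 1.2e-03
5 45 -23 70 [-0.119  0.135 -1.06  -2.756 -0.417 -1.778] 3.4e-04
5 45 -23 0 [-0.108  0.402 -1.06  -2.899 -0.667 -1.622] 8.4e-04
5 45 50 0 [-0.052  0.224 -0.873 -2.826 -0.322 -1.772] 4.5e-25
5 54 -23 70 [-0.196  0.167 -1.06  -2.558 -0.544 -1.886] 3.9e-02
5 54 -23 0 [-0.176  0.465 -1.06  -2.763 -0.821 -
[... 1698 characters left out ...]
 35 -23 0 [ 0.185  0.287 -0.641 -1.707 -0.17  -2.808] 1.3e-02
25 35 50 0 [ 0.511  0.198 -0.617 -0.61  -0.17   2.112] 4.1e-02
25 40 -23 70 [ 0.214  0.096 -0.73  -1.657 -0.17  -2.894] 1.4e-02
25 40 -23 0 [ 0.155  0.278 -0.652 -1.78  -0.183 -2.711] 1.2e-21
25 40 50 0 [ 0.293  0.202 -0.562 -1.332 -0.17   3.   ] 2.4e-02
25 45 -23 70 [ 0.162  0.088 -0.754 -1.761 -0.196 -2.751] 9.6e-31
25 45 -23 0 [-0.101  0.347 -0.798 -2.196 -0.462 -2.064] 6.1e-20
25 45 50 0 [ 0.215  0.197 -0.576 -1.589 -0.17  -2.97 ] 2.2e-03
25 54 -23 70 [-0.307  0.309 -1.027 -2.25  -0.781 -1.797] 2.1e-25
25 54 -23 0 [-0.283  0.541 -0.975 -2.395 -0.902 -1.616] 4.1e-25
25 54 50 0 [-0.101  0.267 -0.734 -2.146 -0.516 -2.164] 1.6e-21
```

```bash
cat > srch.py <<'E'
from kin import *
np.set_printoptions(precision=2,suppress=True)
def lp(n,s,tilt,yaw,b,y):
    z=tgt(tilt,yaw).as_matrix()[:,2]; return LM+n*N+s*S+y*HY-(22+b)*z
seeds=[[.5,.2,-.7,0,-.9,1.2],[.5,0,-.9,1,-.5,0],[0,.2,-.9,-2.8,-.6,-1.7],[-.1,.2,-.8,-2.2,-.5,-2]]
out=[]
for y in (-40,0,40):
 for yaw in (-35,-15,5,25,45):
  for tilt in (0,10,15,20,25,30,40,50):
   for si,sd in enumerate(seeds):
    q=np.array(sd,float); m=9; Q=[]
    for s,b in ((45,0),(10,0),(-23,0),(-23,60)):
        q,c=ik(lp(12,s,tilt,yaw,b,y),tgt(tilt,yaw),q)
        if c>1e-6: m=-1;break
        m=min(m,(q-LO).min(),(HI-q).min()); Q.append(q)
    if m>0.02: out.append((m,y,yaw,tilt,si,np.array(Q)))
out.sort(key=lambda o:-o[0])
for o in out[:25]: print('%.2f'%o[0],o[1:5],o[5][0],o[5][2],o[5][3])
E
time python3 srch.py
```

```text
0.45 (40, -35, 0, 0) [ 0.7   0.35 -0.42 -0.   -0.8   0.26] [ 0.75  0.38 -0.56 -0.   -0.62  0.21] [ 0.75  0.29 -0.5  -0.   -0.78  0.21]
0.45 (40, 25, 0, 1) [ 0.7   0.35 -0.42  0.   -0.8   1.31] [ 0.75  0.38 -0.56 -0.   -0.62  1.26] [ 0.75  0.29 -0.5  -0.   -0.78  1.26]
0.45 (40, -15, 0, 0) [ 0.7   0.35 -0.42 -0.   -0.8   0.61] [ 0.75  0.38 -0.56 -0.   -0.62  0.56] [ 0.75  0.29 -0.5  -0.   -0.78  0.56]
0.45 (40, -15, 0, 1) [ 0.7   0.35 -0.42  0.   -0.8   0.61] [ 0.75  0.38 -0.56 -0.   -0.62  0.56] [ 0.75  0.29 -0.5  -0.   -0.78  0.56]
0.45 (40, 45, 0, 1) [ 0.7   0.35 -0.42 -0.   -0.8   1.66] [ 0.75  0.38 -0.56 -0.   -0.62  1.61] [ 0.75  0.29 -0.5  -0.   -0.78  1.61]
0.45 (40, -35, 0, 1) [ 0.7   0.35 -0.42  0.   -0.8   0.26] [ 0.75  0.38 -0.56 -0.   -0.62  0.21] [ 0.75  0.29 -0.5  -0.   -0.78  0.21]
0.45 (40, 5, 0, 1) [ 0.7   0.35 -0.42  0.   -0.8   0.96] [ 0.75  0.38 -0.56 -0.   -0.62  0.91] [ 0.75  0.29 -0.5  -0.   -0.78  0.91]
0.45 (40, 5, 0, 0) [ 0.7   0.35 -0.42  0.   -0.8   0.96] [ 0.75  0.38 -0.56 -0.   -0.62  0.91] [ 0.75  0.29 -0.5  -0.   -0.78  0.91]
0.45 (40, 45, 0, 0) [ 0.7 
[... 1591 characters left out ...]
, 1) [ 0.56  0.33 -0.46  0.   -0.78  0.75] [ 0.6   0.36 -0.61 -0.   -0.6   0.71] [ 0.6   0.26 -0.55  0.   -0.76  0.71]
0.43 (-40, 5, 0, 1) [ 0.56  0.33 -0.46  0.   -0.78  1.1 ] [ 0.6   0.36 -0.61 -0.   -0.6   1.06] [ 0.6   0.26 -0.55  0.   -0.76  1.06]
0.43 (-40, 5, 0, 0) [ 0.56  0.33 -0.46 -0.   -0.78  1.1 ] [ 0.6   0.36 -0.61 -0.   -0.6   1.06] [ 0.6   0.26 -0.55  0.   -0.76  1.06]
0.43 (-40, 45, 0, 0) [ 0.56  0.33 -0.46 -0.   -0.78  1.8 ] [ 0.6   0.36 -0.61 -0.   -0.6   1.76] [ 0.6   0.26 -0.55  0.   -0.76  1.76]
0.43 (-40, -35, 0, 1) [ 0.56  0.33 -0.46  0.   -0.78  0.4 ] [ 0.6   0.36 -0.61 -0.   -0.6   0.36] [ 0.6   0.26 -0.55  0.   -0.76  0.36]
real	0m47.977s
user	0m45.723s
sys	0m0.280s
```

```bash
cat >> srch.py <<'E'
print('----')
for t in (10,15,20,25,30,40,50):
  for o in [o for o in out if o[3]==t][:5]: print('%.2f'%o[0],o[1:5],o[5][0],o[5][2],o[5][3])
E
python3 srch.py | sed -n '/----/,$p'
```

```text
----
0.29 (40, -35, 10, 0) [ 0.79  0.32 -0.59  0.29 -0.65 -0.06] [ 0.83  0.36 -0.77  0.4  -0.46 -0.23] [ 0.87  0.25 -0.68  0.29 -0.64 -0.15]
0.29 (40, -35, 10, 1) [ 0.79  0.32 -0.59  0.29 -0.65 -0.06] [ 0.83  0.36 -0.77  0.4  -0.46 -0.23] [ 0.87  0.25 -0.68  0.29 -0.64 -0.15]
0.25 (0, -35, 10, 0) [ 0.72  0.3  -0.62  0.29 -0.63  0.  ] [ 0.76  0.34 -0.81  0.43 -0.42 -0.19] [ 0.8   0.23 -0.72  0.3  -0.62 -0.09]
0.25 (0, -35, 10, 1) [ 0.72  0.3  -0.62  0.29 -0.63  0.  ] [ 0.76  0.34 -0.81  0.43 -0.42 -0.19] [ 0.8   0.23 -0.72  0.3  -0.62 -0.09]
0.24 (-40, 45, 10, 0) [ 0.53  0.27 -0.54 -0.08 -0.6   1.89] [ 0.57  0.31 -0.68 -0.09 -0.41  1.87] [ 0.57  0.19 -0.65 -0.07 -0.57  1.85]
0.18 (40, -35, 15, 1) [ 0.82  0.31 -0.68  0.47 -0.6  -0.25] [ 0.83  0.35 -0.88  0.71 -0.4  -0.54] [ 0.92  0.24 -0.77  0.48 -0.6  -0.36]
0.18 (40, -35, 15, 0) [ 0.82  0.31 -0.68  0.47 -0.6  -0.25] [ 0.83  0.35 -0.88  0.71 -0.4  -0.54] [ 0.92  0.24 -0.77  0.48 -0.6  -0.36]
0.16 (-40, 45, 15, 1) [ 0.51  0.25 -0.57 -0.14 -0.51  1.97] [ 0.55  0.29 -0.7  -0.19 -0.33  1.98] [ 0.54  0.16 -0.68 -0.14 -0.48  1.92]
0.16 (-40
[... 2131 characters left out ...]
 -0.72 -0.53 -0.26  2.31]
0.39 (-40, 45, 50, 2) [-0.07  0.28 -0.53 -1.43 -0.62 -2.68] [-0.2   0.4  -0.64 -1.64 -0.7  -2.28] [-0.24  0.26 -0.67 -1.47 -0.72 -2.46]
0.39 (-40, 45, 50, 3) [-0.07  0.28 -0.53 -1.43 -0.62 -2.68] [-0.2   0.4  -0.64 -1.64 -0.7  -2.28] [-0.24  0.26 -0.67 -1.47 -0.72 -2.46]
0.37 (0, 45, 50, 2) [ 0.02  0.27 -0.54 -1.49 -0.56 -2.69] [-0.12  0.4  -0.67 -1.74 -0.66 -2.24] [-0.15  0.25 -0.69 -1.55 -0.66 -2.45]
0.37 (0, 45, 50, 3) [ 0.02  0.27 -0.54 -1.49 -0.56 -2.69] [-0.12  0.4  -0.67 -1.74 -0.66 -2.24] [-0.15  0.25 -0.69 -1.55 -0.66 -2.45]
0.33 (40, 45, 50, 2) [ 0.12  0.27 -0.54 -1.55 -0.5  -2.7 ] [-0.04  0.4  -0.68 -1.84 -0.63 -2.2 ] [-0.05  0.24 -0.71 -1.64 -0.61 -2.43]
```

```bash
cat > s2.py <<'E'
from kin import *
np.set_printoptions(precision=2,suppress=True)
def lp(n,s,tilt,yaw,b,y):
    z=tgt(tilt,yaw).as_matrix()[:,2]; return LM+n*N+s*S+y*HY-(22+b)*z
for n in (6,):
 for y in (-20,0):
  for yaw in (-10,5,25,35):
   for tilt in (5,10,15,20):
    q=np.array([.6,.3,-.5,0,-.7,1.]); m=9; Q=[]
    for s,b in ((50,0),(10,0),(-23,0),(-23,60)):
        q,c=ik(lp(n,s,tilt,yaw,b,y),tgt(tilt,yaw),q)
        m=min(m,(q-LO).min(),(HI-q).min()) if c<1e-6 else -c; Q.append(q)
        if c>1e-6: break
    print(n,y,yaw,tilt,'%.3f'%m,Q[0],Q[-1])
E
python3 s2.py
```

```text
6 -20 -10 5 0.306 [ 0.63  0.28 -0.54  0.1  -0.69  0.69] [ 0.7   0.21 -0.65  0.11 -0.65  0.62]
6 -20 -10 10 0.153 [ 0.67  0.25 -0.65  0.25 -0.56  0.53] [ 0.74  0.17 -0.77  0.28 -0.53  0.42]
6 -20 -10 15 -0.000 [ 0.68  0.23 -0.78  0.48 -0.43  0.29] [ 0.5   0.26 -1.06  1.25 -0.17 -0.34]
6 -20 -10 20 -0.000 [ 0.61  0.2  -0.94  0.94 -0.3  -0.1 ] [ 0.4   0.22 -1.06  1.56 -0.19 -0.54]
6 -20 5 5 0.300 [ 0.62  0.28 -0.54  0.07 -0.68  0.98] [ 0.68  0.21 -0.65  0.08 -0.65  0.91]
6 -20 5 10 0.131 [ 0.65  0.25 -0.64  0.18 -0.54  0.86] [ 0.72  0.16 -0.77  0.21 -0.51  0.76]
6 -20 5 15 -0.003 [ 0.66  0.22 -0.77  0.38 -0.39  0.66] [ 0.62  0.26 -0.99  0.76 -0.17  0.29]
6 -20 5 20 -0.007 [ 0.55  0.18 -0.96  0.94 -0.19  0.2 ] [ 0.54  0.21 -1.01  1.04 -0.17  0.09]
6 -20 25 5 0.309 [ 0.6   0.28 -0.52  0.02 -0.68  1.39] [ 0.66  0.21 -0.63  0.03 -0.65  1.32]
6 -20 25 10 0.161 [ 0.61  0.25 -0.6   0.06 -0.56  1.35] [ 0.68  0.16 -0.72  0.08 -0.52  1.26]
6 -20 25 15 -0.000 [ 0.62  0.22 -0.68  0.12 -0.42  1.28] [ 0.66  0.27 -0.89  0.29 -0.17  1.07]
6 -20 25 20 -0.002 [ 0.62  0.19 -0.79  0.26 -0.25  1.14] [ 0.64 
[... 1180 characters left out ...]
.03 -0.69  1.34] [ 0.7   0.21 -0.62  0.04 -0.65  1.28]
6 0 25 10 0.160 [ 0.65  0.25 -0.59  0.07 -0.56  1.3 ] [ 0.72  0.17 -0.72  0.1  -0.52  1.21]
6 0 25 15 -0.001 [ 0.66  0.22 -0.68  0.15 -0.41  1.22] [ 0.7   0.27 -0.89  0.33 -0.17  0.99]
6 0 25 20 -0.003 [ 0.66  0.2  -0.81  0.33 -0.24  1.04] [ 0.67  0.23 -0.87  0.31 -0.17  1.04]
6 0 35 5 0.323 [ 0.63  0.29 -0.5   0.   -0.69  1.55] [ 0.69  0.21 -0.61  0.01 -0.66  1.49]
6 0 35 10 0.191 [ 0.63  0.26 -0.56  0.01 -0.58  1.54] [ 0.69  0.17 -0.69  0.03 -0.54  1.47]
6 0 35 15 0.040 [ 0.63  0.23 -0.63  0.01 -0.45  1.54] [ 0.7   0.14 -0.77  0.06 -0.4   1.43]
6 0 35 20 -0.003 [ 0.64  0.21 -0.69  0.03 -0.32  1.52] [ 0.67  0.27 -0.8  -0.07 -0.17  1.58]
```

```bash
cat > s3.py <<'E'
from kin import *
from scipy.spatial.transform import Slerp
np.set_printoptions(precision=2,suppress=True)
def lp(n,s,tilt,yaw,b,y=0):
    z=tgt(tilt,yaw).as_matrix()[:,2]; return LM+n*N+s*S+y*HY-(22+b)*z
s=telemetry.read_state(); q=s['joints']; M=R.from_quat(s['ee_rot'])
print(s['clock'],s['position'],q)
T=tgt(10,5)
W=[lp(-18,-33,10,5,110),lp(-18,-33,10,5,50),lp(-18,-33,10,5,0),lp(-3,-33,10,5,0),lp(-3,40,10,5,0)]
pp=s['position']; Mp=M
for w in W:
    print('WP',w,'rel cm',M.inv().apply(w-s['position'])/10,'rot',(M.inv()*T).as_rotvec())
    sl=Slerp([0,1],R.concatenate([Mp,T]))
    for a in np.linspace(.25,1,4):
        q,c=ik(pp+a*(w-pp),sl(a),q); print('  ',q,'%.0e'%c)
    pp,Mp=w,T
E
python3 s3.py
```

```text
8.0833 [443.38 175.48 250.15] [ 0.42 -0.1  -1.07  1.84 -0.23 -0.55]
WP [393.64 147.74 183.38] rel cm [2.4  8.24 1.84] rot [-0.52 -0.01 -0.02]
   [ 0.72 -0.08 -1.03  1.14 -0.37 -0.11] 3e-19
   [ 0.84 -0.06 -0.93  0.7  -0.47  0.22] 1e-30
   [ 0.86 -0.02 -0.83  0.4  -0.58  0.48] 3e-21
   [ 0.83  0.03 -0.74  0.19 -0.69  0.69] 3e-28
WP [404.01 148.65 124.29] rel cm [ 2.35 11.23  7.04] rot [-0.52 -0.01 -0.02]
   [ 0.82  0.05 -0.76  0.2  -0.64  0.69] 7e-27
   [ 0.81  0.08 -0.78  0.21 -0.59  0.68] 3e-26
   [ 0.81  0.11 -0.8   0.22 -0.54  0.66] 2e-25
   [ 0.8   0.14 -0.82  0.24 -0.49  0.65] 2e-24
WP [412.66 149.41  75.05] rel cm [ 2.31 13.72 11.37] rot [-0.52 -0.01 -0.02]
   [ 0.79  0.17 -0.84  0.27 -0.44  0.63] 3e-25
   [ 0.79  0.2  -0.86  0.29 -0.4   0.61] 5e-24
   [ 0.78  0.22 -0.88  0.33 -0.35  0.58] 1e-21
   [ 0.77  0.25 -0.9   0.37 -0.3   0.54] 7e-31
WP [424.75 150.46  66.23] rel cm [ 2.28 13.35 12.83] rot [-0.52 -0.01 -0.02]
   [ 0.76  0.26 -0.9   0.38 -0.3   0.54] 1e-29
   [ 0.76  0.27 -0.89  0.38 -0.29  0.54] 1e-29
   [ 0.75  0.28 -0.89  0.39 -0.28  0.54] 1e-29
   [ 0.74  0.28 -0.89  0.4  -0.28  0.54] 4e-29
WP [467.5  154.2  125.29] rel cm [ 2.22  6.27 11.05] rot [-0.52 -0.01 -0.02]
   [ 0.74  0.27 -0.82  0.31 -0.35  0.63] 4e-23
   [ 0.73  0.26 -0.77  0.26 -0.42  0.7 ] 5e-30
   [ 0.72  0.25 -0.72  0.23 -0.48  0.75] 8e-20
   [ 0.7   0.24 -0.67  0.2  -0.53  0.79] 3e-22
```

Call:
apply_moves(steps=[{"hand":0,"xyz":[0.6,0,-2],"delta_rot":[-0.12,0,0]},{"hand":0,"xyz":[0.6,0,-2],"delta_rot":[-0.12,0,0]}])

```text
clock: 8.25
position: [454.5, 171.1, 273.5]
ee_rot: [0.683, -0.646, 0.237, -0.245]
contact_force: [1.1, 0.2, 1.8]
gripper_width: 0.2
```

```bash
python3 s3.py
```

```text
8.25 [454.48 171.07 273.54] [ 0.58 -0.11 -1.02  1.47 -0.34 -0.31]
WP [393.64 147.74 183.38] rel cm [ 1.93 10.55  2.97] rot [-0.52 -0.02 -0.03]
   [ 0.76 -0.09 -0.97  0.99 -0.43  0.  ] 3e-22
   [ 0.84 -0.07 -0.89  0.65 -0.52  0.27] 1e-20
   [ 0.85 -0.03 -0.81  0.38 -0.6   0.5 ] 5e-26
   [ 0.83  0.03 -0.74  0.19 -0.69  0.69] 4e-30
WP [404.01 148.65 124.29] rel cm [ 1.85 13.53  8.17] rot [-0.52 -0.02 -0.03]
   [ 0.82  0.05 -0.76  0.2  -0.64  0.69] 7e-27
   [ 0.81  0.08 -0.78  0.21 -0.59  0.68] 3e-26
   [ 0.81  0.11 -0.8   0.22 -0.54  0.66] 2e-25
   [ 0.8   0.14 -0.82  0.24 -0.49  0.65] 2e-24
WP [412.66 149.41  75.05] rel cm [ 1.78 16.02 12.51] rot [-0.52 -0.02 -0.03]
   [ 0.79  0.17 -0.84  0.27 -0.44  0.63] 3e-25
   [ 0.79  0.2  -0.86  0.29 -0.4   0.61] 5e-24
   [ 0.78  0.22 -0.88  0.33 -0.35  0.58] 1e-21
   [ 0.77  0.25 -0.9   0.37 -0.3   0.54] 2e-30
WP [424.75 150.46  66.23] rel cm [ 1.73 15.65 13.96] rot [-0.52 -0.02 -0.03]
   [ 0.76  0.26 -0.9   0.38 -0.3   0.54] 3e-30
   [ 0.76  0.27 -0.89  0.38 -0.29  0.54] 5e-30
   [ 0.75  0.28 -0.89  0.39 -0.28  0.54] 7e-30
   [ 0.74  0.28 -0.89  0.4  -0.28  0.54] 4e-29
WP [467.5  154.2  125.29] rel cm [ 1.63  8.57 12.17] rot [-0.52 -0.02 -0.03]
   [ 0.74  0.27 -0.82  0.31 -0.35  0.63] 4e-23
   [ 0.73  0.26 -0.77  0.26 -0.42  0.7 ] 5e-30
   [ 0.72  0.25 -0.72  0.23 -0.48  0.75] 8e-20
   [ 0.7   0.24 -0.67  0.2  -0.53  0.79] 3e-22
```

Call:
apply_moves(steps=[{"hand":0,"xyz":[0.5,1,0],"delta_rot":[-0.1,0,0]},{"hand":0,"xyz":[1,3,0.5],"delta_rot":[-0.2,0,0]},{"hand":0,"xyz":[1.4,5,1],"delta_rot":[-0.3,0,0]},{"hand":0,"xyz":[1.7,7,1.5],"delta_rot":[-0.4,0,-0.02]},{"hand":0,"xyz":[1.9,9,2.4],"delta_rot":[-0.5,-0.02,-0.03]},{"hand":0,"xyz":[1.9,10.5,3],"delta_rot":[-0.52,-0.02,-0.03]},{"hand":0,"xyz":[1.9,10.5,3],"delta_rot":[-0.52,-0.02,-0.03]},{"hand":0,"xyz":[1.9,10.5,3],"delta_rot":[-0.52,-0.02,-0.03]}])

```text
clock: 8.92
position: [393.6, 153.0, 182.7]
ee_rot: [0.736, -0.671, 0.057, -0.064]
contact_force: [1.4, 1.3, 1.5]
gripper_width: 0.3
```

```bash
python3 s3.py | grep -v '^  '; python3 -c "
from h import *
p=shot('wrist','w5.png');meas(p)"
```

```text
8.9167 [393.61 153.02 182.69] [ 0.83  0.03 -0.73  0.18 -0.69  0.7 ]
WP [393.64 147.74 183.38] rel cm [ 0.53  0.03 -0.08] rot [0.   0.   0.01]
WP [404.01 148.65 124.29] rel cm [0.55 0.02 5.92] rot [0.   0.   0.01]
WP [412.66 149.41  75.05] rel cm [ 0.57 -0.   10.92] rot [0.   0.   0.01]
WP [424.75 150.46  66.23] rel cm [ 0.58 -1.05 12.  ] rot [0.   0.   0.01]
WP [467.5  154.2  125.29] rel cm [ 0.58 -6.28  6.91] rot [0.   0.   0.01]
lip_end [445.2 243.2  76.2] 0.69 [162.  159.5]
arrow_tip [486.4 254.8 124.3] 0.62 [116.5  83.8]
lip_middle [452.9 148.9  75.9] 0.78 [293.1 160.6]
gap s 63.632572548566706
```

View pics/w5.png

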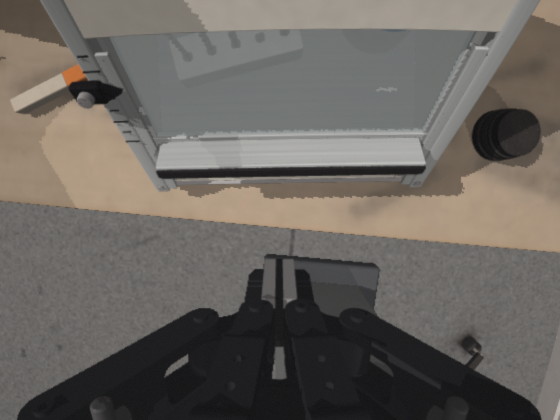

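```bash
python3 -c "
from h import *
p=get_image('wrist')
for dz in (0,4): print(proj(p,[LM-13*N+95*HY+dz*S,LM-13*N-95*HY+dz*S,LM-13*N+95*HY+12*S+dz*S,LM-13*N-95*HY+(12+dz)*S]))
cv2.imwrite('pics/w5c.png',cv2.resize(p['frame'][60:200,90:450],None,fx=2.2,fy=2.2,interpolation=cv2.INTER_CUBIC))"
```

```text
[[149.1 178.3]
 [410.7 179.6]
 [143.3 168.7]
 [416.8 170. ]]
[[147.2 175.2]
 [412.6 176.5]
 [141.3 165.2]
 [418.9 166.7]]
```

View pics/w5c.png

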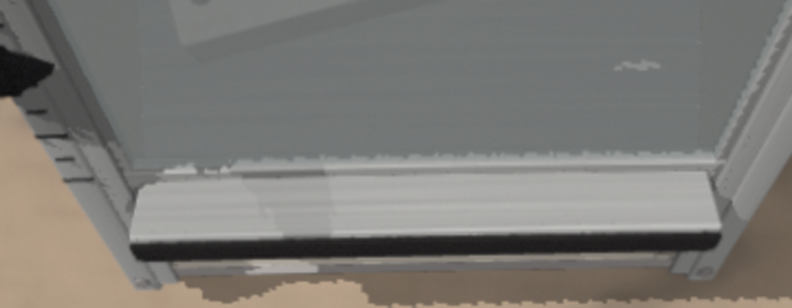

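Call:
apply_moves(steps=[{"hand":0,"xyz":[0.4,0,2.5],"delta_rot":[0,0,0]},{"hand":0,"xyz":[0.5,0,5],"delta_rot":[0,0,0]},{"hand":0,"xyz":[0.5,0,7],"delta_rot":[0,0,0]},{"hand":0,"xyz":[0.5,0,9],"delta_rot":[0,0,0]},{"hand":0,"xyz":[0.5,0,10.5],"delta_rot":[0,0,0]},{"hand":0,"xyz":[0.5,0,11],"delta_rot":[0,0,0]},{"hand":0,"xyz":[0.5,0,11],"delta_rot":[0,0,0]}])

```text
clock: 9.75
position: [412.7, 143.5, 73.5]
ee_rot: [0.736, -0.672, 0.06, -0.062]
contact_force: [-0.2, 0.1, 0.2]
gripper_width: 0.0
```

```bash
python3 s3.py | grep -v '^  '; python3 -c "
from h import *
p=shot('wrist','w6.png');print(telemetry.read_state()['contact_force'])
shot('side','s6.png')"
```

```text
9.75 [412.65 143.5   73.48] [ 0.76  0.25 -0.91  0.39 -0.3   0.54]
WP [393.64 147.74 183.38] rel cm [ -0.53  -0.06 -11.15] rot [ 0.   -0.01  0.  ]
WP [404.01 148.65 124.29] rel cm [-0.56 -0.07 -5.15] rot [ 0.   -0.01  0.  ]
WP [412.66 149.41  75.05] rel cm [-0.59 -0.08 -0.15] rot [ 0.   -0.01  0.  ]
WP [424.75 150.46  66.23] rel cm [-0.59 -1.12  0.93] rot [ 0.   -0.01  0.  ]
WP [467.5  154.2  125.29] rel cm [-0.54 -6.37 -4.15] rot [ 0.   -0.01  0.  ]
[0.5 0.4 0. ]
```

View pics/w6.png

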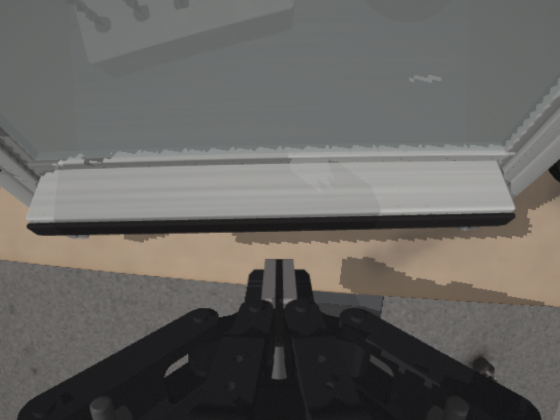

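Call:
apply_moves(steps=[{"hand":0,"xyz":[-0.3,-0.6,0.6],"delta_rot":[0,0,0]},{"hand":0,"xyz":[-0.3,-1.15,1.15],"delta_rot":[0,0,0]},{"hand":0,"xyz":[-0.3,-1.15,1.15],"delta_rot":[0,0,0]}])

```text
clock: 10.1
position: [428.3, 150.0, 65.3]
ee_rot: [0.736, -0.672, 0.06, -0.065]
contact_force: [-0.6, 0.1, -0.7]
gripper_width: -0.2
```

```bash
python3 -c "
from h import *
p=shot('wrist','w7.png');s=telemetry.read_state();print(s['position'],s['contact_force'])
"
```

```text
[427.7 149.4  65.2] [-0.3 -0.5 -0.5]
```

View pics/w7.png

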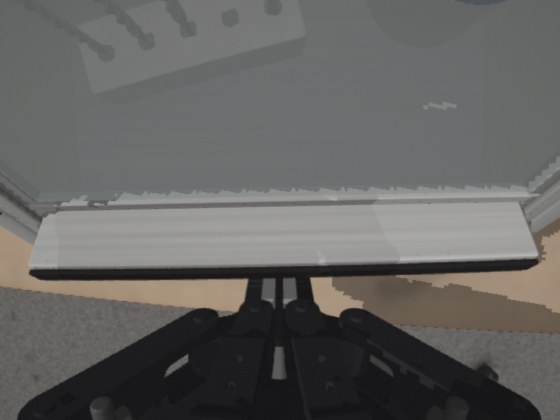

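Call:
apply_moves(steps=[{"hand":0,"xyz":[0,-0.29,-0.28],"delta_rot":[0,0,0]},{"hand":0,"xyz":[0,-0.58,-0.56],"delta_rot":[0,0,0]},{"hand":0,"xyz":[0,-0.86,-0.83],"delta_rot":[0,0,0]},{"hand":0,"xyz":[0,-1.15,-1.11],"delta_rot":[0,0,0]},{"hand":0,"xyz":[0,-1.44,-1.39],"delta_rot":[0,0,0]},{"hand":0,"xyz":[0,-1.73,-1.67],"delta_rot":[0,0,0]},{"hand":0,"xyz":[0,-2.02,-1.95],"delta_rot":[0,0,0]},{"hand":0,"xyz":[0,-2.3,-2.22],"delta_rot":[0,0,0]}])

```text
clock: 10.82
position: [445.3, 150.4, 91.2]
ee_rot: [0.735, -0.672, 0.06, -0.063]
contact_force: [-3.7, 0.5, -1.4]
gripper_width: 0.0
```

```bash
python3 -c "
from h import *
p=shot('wrist','w8.png');s=telemetry.read_state();print(s['position'],s['contact_force'])
meas(p);q=shot('side','s8.png');meas(q)
"
```

```text
[446.1 150.8  91.8] [-3.  -1.   1.9]
lip_end [456.9 246.5  92.7] 0.92 [ 54.1 251.9]
lip_middle [468.5 152.1  95.7] 0.58 [281.  247.6]
arrow_tip [482.2 251.  122.4] 0.54 [205.2 219.5]
lip_middle [466.3 155.7  92.4] 0.64 [237.8 231.1]
```

View pics/w8.png

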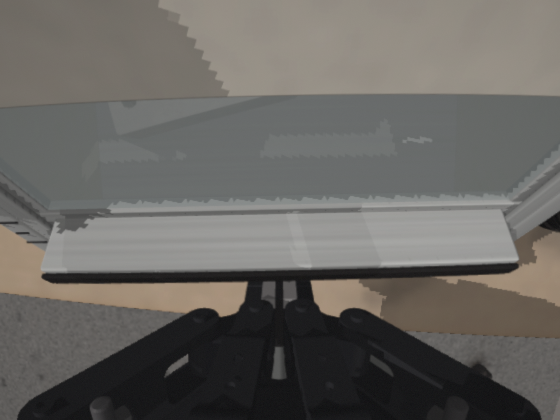

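Call:
apply_moves(steps=[{"hand":0,"xyz":[0,-0.29,-0.28],"delta_rot":[0,0,0]},{"hand":0,"xyz":[0,-0.58,-0.56],"delta_rot":[0,0,0]},{"hand":0,"xyz":[0,-0.86,-0.83],"delta_rot":[0,0,0]},{"hand":0,"xyz":[0,-1.15,-1.11],"delta_rot":[0,0,0]},{"hand":0,"xyz":[0,-1.44,-1.39],"delta_rot":[0,0,0]},{"hand":0,"xyz":[0,-1.73,-1.67],"delta_rot":[0,0,0]},{"hand":0,"xyz":[0,-1.95,-1.88],"delta_rot":[0,0,0]},{"hand":0,"xyz":[0,-1.95,-1.88],"delta_rot":[0,0,0]}])

```text
clock: 11.88
position: [462.0, 152.4, 113.7]
ee_rot: [0.735, -0.672, 0.061, -0.064]
contact_force: [-2.9, -1.1, 1.5]
gripper_width: 0.2
```

```bash
python3 -c "
from h import *
p=shot('wrist','w9.png');s=telemetry.read_state();print(s['position'],s['contact_force'])
meas(p);q=shot('side','s9.png');meas(q);q=shot('scene','sc9.png');meas(q)
"
```

```text
[462.  152.5 113.6] [-2.5 -0.8  1.2]
lip_end [476.6 245.2 116.7] 0.6 [ 59.2 246.3]
arrow_tip [477.7 248.7 118.5] 0.24 [ 48.3 243.9]
gap s 2.2796350078590377
lip_middle [483.5 155.  111.2] 0.71 [238.2 223.1]
lip_end [476.8 247.3 117. ] 0.84 [239.8 264.6]
arrow_tip [485.6 249.  121.6] 0.61 [237.8 262.4]
lip_middle [479.4 159.1 109.3] 0.79 [260.5 252.2]
gap s 8.96139449369467
```

View pics/w9.png

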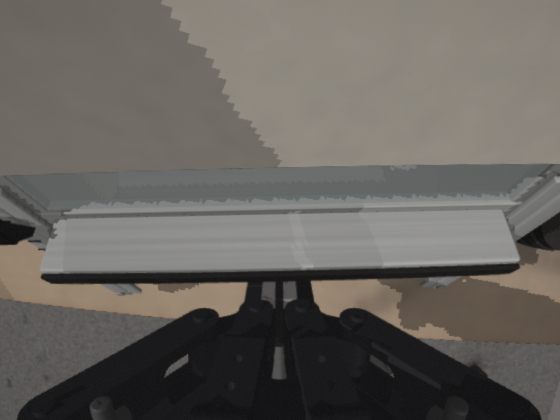

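```bash
python3 -c "
import cv2
a=cv2.imread('pics/sc9.png')[235:290,205:285]; b=cv2.imread('pics/s9.png')[190:250,180:280]; w=cv2.imread('pics/w9.png')[180:300,0:160]
cv2.imwrite('pics/z9a.png',cv2.resize(a,None,fx=8,fy=8,interpolation=cv2.INTER_CUBIC))
cv2.imwrite('pics/z9w.png',cv2.resize(w,None,fx=4.5,fy=4.5,interpolation=cv2.INTER_CUBIC))
"
```

```text
(no output)
```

View pics/z9a.png

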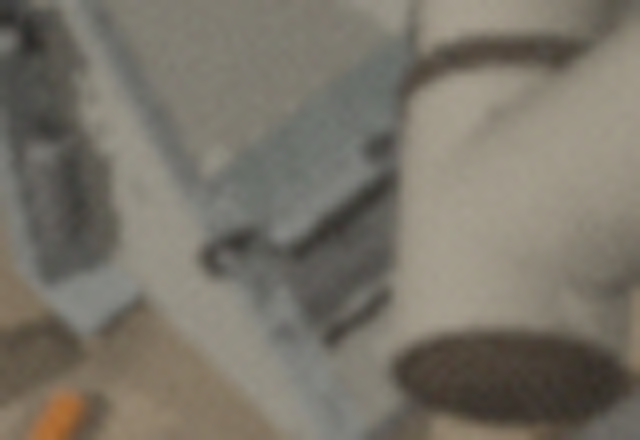

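View pics/z9w.png

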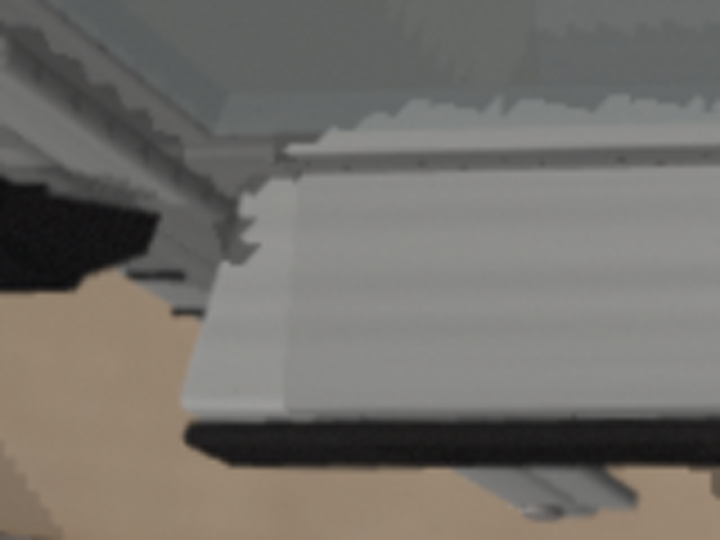

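```bash
cat > tri.py <<'E'
from h import *
def ray(p,uv):
    K=np.array([[p['fx'],0,p['cx']],[0,p['fy'],p['cy']],[0,0,1.]])
    u=cv2.undistortPoints(np.array([[uv]],float),K,np.array(p['distortion'])).ravel()
    d=R.from_quat(p['orientation']).apply([u[0],u[1],1]); return np.array(p['origin']),d/np.linalg.norm(d)
def axes(yaw):
    a=np.radians(yaw); hx=np.array([np.cos(a),np.sin(a),0]); hy=np.array([-np.sin(a),np.cos(a),0])
    return c*hx-s_*Z,hy,s_*hx+c*Z
E
python3 - <<'E'
from tri import *
p=get_image('wrist')
for yaw in (5,6.3):
    n,hy,s=axes(yaw); E0=LM  # origin lip middle initial
    for yy in (94,97):
        def hit(uv,y):
            o,d=ray(p,uv); t=(y-(o-E0)@hy)/(d@hy); X=o+t*d-E0; return X@n,X@s
        print(yaw,yy,'corner',np.array(hit((40.9,270.7),yy)),'arrow',[np.array(hit((34.4,227.8),yy+k)) for k in (2,6)], 'inner end',np.array(hit((52.,236),yy)))
    print('arrow avg est',(np.array([485,252,123])-E0)@np.c_[n,hy,s])
E
```

```text
5 94 corner [-10.8  58.7] arrow [array([ 3.9, 67.4]), array([ 6.1, 62.7])] inner end [ 4.2 58.8]
5 97 corner [-9.5 54.8] arrow [array([ 5.6, 63.9]), array([ 7.8, 59.2])] inner end [ 5.9 55. ]
arrow avg est [ 3.5 95.9 68.7]
6.3 94 corner [-8.8 59.1] arrow [array([ 6.2, 67.6]), array([ 8.5, 62.9])] inner end [ 6.5 59. ]
6.3 97 corner [-7.5 55.3] arrow [array([ 7.9, 64.1]), array([10.2, 59.5])] inner end [ 8.2 55.1]
arrow avg est [ 5.3 94.9 70. ]
```

Call:
apply_moves(steps=[{"hand":0,"xyz":[0,-0.22,-0.21],"delta_rot":[0,0,0]},{"hand":0,"xyz":[0,-0.43,-0.42],"delta_rot":[0,0,0]},{"hand":0,"xyz":[0,-0.65,-0.63],"delta_rot":[0,0,0]},{"hand":0,"xyz":[0,-0.65,-0.63],"delta_rot":[0,0,0]},{"hand":0,"xyz":[0,-0.65,-0.63],"delta_rot":[0,0,0]}])

```text
clock: 12.95
position: [466.7, 152.6, 120.5]
ee_rot: [0.735, -0.672, 0.06, -0.064]
contact_force: [-2.5, -1.1, 1.3]
gripper_width: 0.1
```

Call:
apply_moves(steps=[{"hand":0,"xyz":[0,0.4,0.4],"delta_rot":[0,0,0]},{"hand":0,"xyz":[0,0.8,0.8],"delta_rot":[0,0,0]},{"hand":0,"xyz":[0,2.2,-0.6],"delta_rot":[0,0,0]},{"hand":0,"xyz":[0,3.6,-2],"delta_rot":[0,0,0]},{"hand":0,"xyz":[0,4.2,-5],"delta_rot":[0,0,0]},{"hand":0,"xyz":[0,4.2,-8],"delta_rot":[0,0,0]},{"hand":0,"xyz":[0,4.2,-8],"delta_rot":[0,0,0]}])

```text
clock: 13.53
position: [413.4, 150.3, 197.0]
ee_rot: [0.736, -0.671, 0.061, -0.07]
contact_force: [0.6, 0.7, 0.8]
gripper_width: 0.3
```

```bash
python3 -c "
from h import *
p=shot('wrist','w10.png');s=telemetry.read_state();print(s['clock'],s['position'],s['contact_force'])
import pickle; pickle.dump(p,open('w10.pkl','wb'))
meas(p);q=shot('side','s10.png');meas(q)
cv2.imwrite('pics/w10c.png',cv2.resize(p['frame'][40:200,40:240],None,fx=3.7,fy=3.7,interpolation=cv2.INTER_CUBIC))
"
```

```text
13.5833 [412.8 149.7 194.7] [ 0.5  0.8 -0.4]
lip_end [481.1 250.4 121.9] 0.97 [131.2 133.5]
arrow_tip [487.9 252.5 120.8] 0.77 [129.3 122.6]
lip_middle [486.9 151.6 121.8] 0.94 [288.9 138. ]
gap s 3.1993920659527406
lip_middle [488.  156.6 116.5] 0.94 [237.7 220.9]
```

View pics/w10.png

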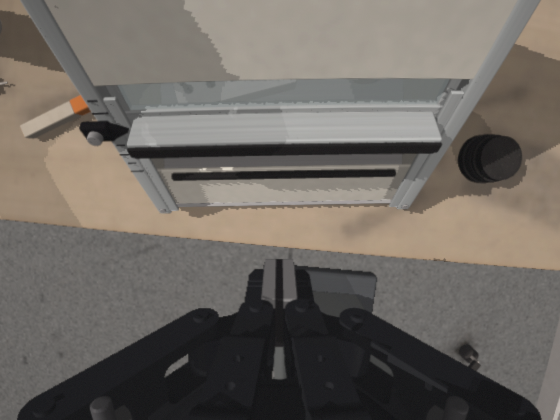

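View pics/w10c.png

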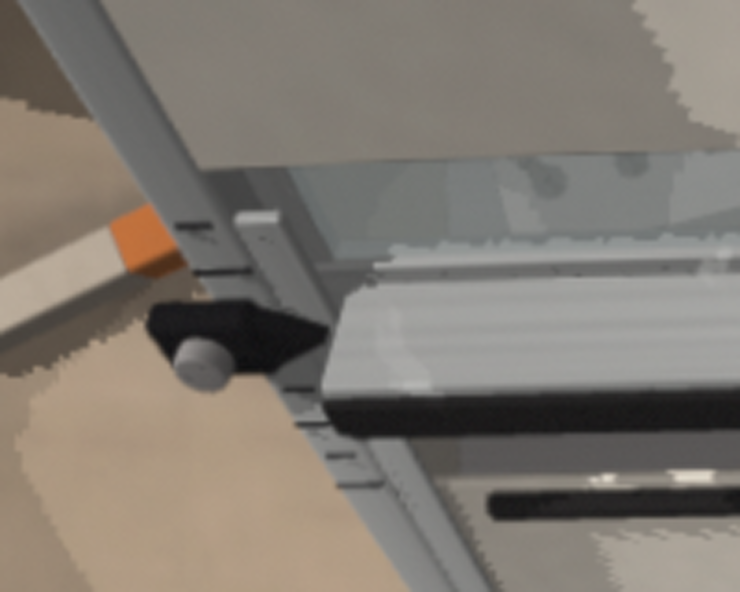

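Call:
apply_moves(steps=[{"hand":0,"xyz":[0,0,-3],"delta_rot":[0.1,0,0]},{"hand":0,"xyz":[0,0.1,-6],"delta_rot":[0.2,0,0]},{"hand":0,"xyz":[0,0.2,-7.6],"delta_rot":[0.3,0,0]},{"hand":0,"xyz":[0,0.2,-7.6],"delta_rot":[0.4,0,0]},{"hand":0,"xyz":[0,0.2,-7.6],"delta_rot":[0.44,0,0]},{"hand":0,"xyz":[0,0.2,-7.6],"delta_rot":[0.44,0,0]},{"hand":0,"xyz":[0,0.2,-7.6],"delta_rot":[0.44,0,0]}])

```text
clock: 14.52
position: [395.2, 145.3, 264.4]
ee_rot: [0.704, -0.642, 0.206, -0.221]
contact_force: [-0.9, -0.5, -0.2]
gripper_width: -0.0
```

```bash
python3 -c "
from h import *
get_image('wrist')
p=shot('wrist','w11.png');s=telemetry.read_state();print(s['clock'],s['position'],s['joints'],p['origin'])
import pickle; pickle.dump(p,open('w11.pkl','wb'))
meas(p); print(nets.pinpoint(p,'paddle_left')[:1])
cv2.imwrite('pics/w11c.png',cv2.resize(p['frame'][150:270,110:290],None,fx=4.2,fy=4.2,interpolation=cv2.INTER_CUBIC))
"
```

```text
14.6167 [396.5 146.6 265.9] [ 0.8 -0.2 -1.1  1.  -0.5 -0. ] [389.5 146.5 408. ]
lip_end [480.4 247.9 123.8] 0.56 [176.3 199.6]
arrow_tip [486.3 256.5 122.3] 0.92 [168.9 193.4]
gap s 2.681779163005418
[{'xyz': [480.2, 253.3, 121.4], 'confidence': 0.18}]
```

View pics/w11.png

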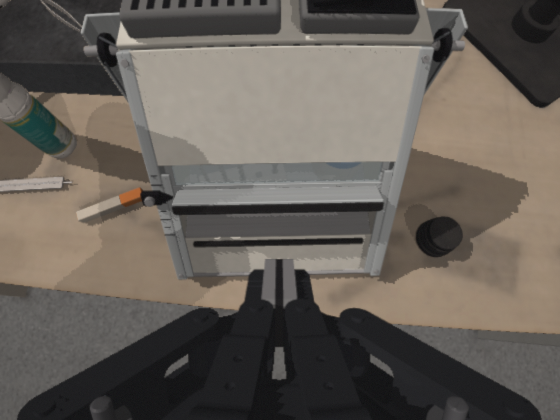

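View pics/w11c.png

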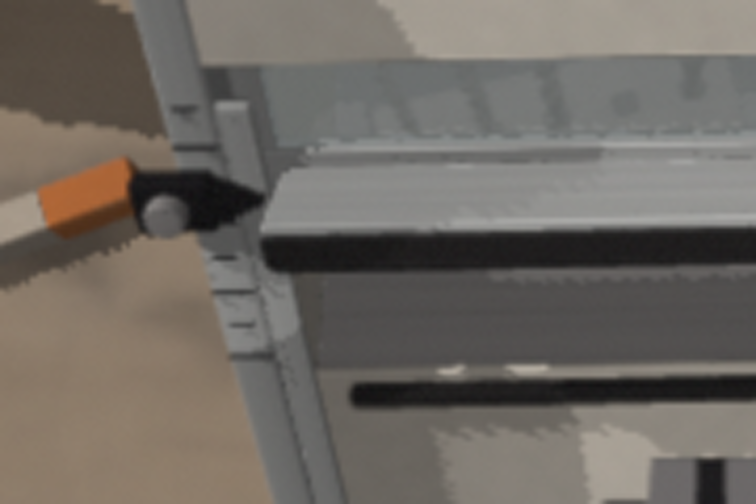

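```bash
python3 - <<'E'
from tri import *
import pickle
from scipy.optimize import least_squares
p10,p11=[pickle.load(open(f,'rb')) for f in ('w10.pkl','w11.pkl')]
obs={'ft':[(127.3,145.9),(172.6,206.7)],'bt':[(134.6,118.4),(177.9,190.5)],'ar':[(129.2,129.7),(173.6,197.4)]}
# dark tip check
for f,p,(u,v) in (('w10',p10,(129,130)),('w11',p11,(174,197))):
    g=p['frame'].mean(2)[v-6:v+7,u-12:u+8]; print(f); print(g.astype(int))
for yaw in (5,6.3):
    n,hy,s=axes(yaw)
    def f(x):
        L=x[:3];A=x[3:]; r=[]
        for i,p in enumerate((p10,p11)):
            pr=proj(p,[L-13*n+6*s,L+14*n+6*s,A]); r+=list((pr-np.array([obs[k][i] for k in ('ft','bt','ar')])).ravel())
        return r
    r=least_squares(f,[481,250,122,486,253,122]); L,A=r.x[:3],r.x[3:]
    print(yaw,r.x,'res',np.round(r.fun,1),'n,y,s',(A-L)@np.c_[n,hy,s])
E
```

```text
w10
[[ 65  76  79  88 101 102 104 103 103 103 103  94  83  75  84 139 159 160
  160 160]
 [ 33  37  49  67  77  85  96 101 102 102 103 100  89  78  91 150 161 162
  162 161]
 [ 22  23  27  32  38  49  66  82  91  93  99 102  95  85 106 155 161 162
  162 162]
 [ 21  23  23  22  23  25  31  38  46  64  80  88  96  95 126 157 161 160
  160 160]
 [ 21  23  23  22  21  23  22  22  26  30  38  52  90 105 146 158 159 159
  159 159]
 [ 24  22  24  22  24  24  24  23  22  23  25  42  85 109 154 159 157 157
  156 157]
 [ 21  23  20  22  23  23  24  23  23  22  28  50  80 117 154 158 156 156
  157 157]
 [ 20  20  23  21  23  22  23  21  22  22  32  62  85 132 155 159 157 157
  158 158]
 [ 18  22  20  25  20  21  22  22  23  30  43  71  95 147 158 159 159 159
  159 158]
 [ 22  20  21  21  19  21  21  27  39  56  66  80 106 154 159 159 158 159
  159 159]
 [ 19  18  20  20  23  27  37  52  65  77  81  87 125 155 157 158 158 157
  158 157]
 [ 18  18  23  28  36  51  63  72  79  81  83  92 140 155 155 155 156 155
  155 156]
 [ 23  25  36  51  63  73  77  78  78  81  84 103 149 156 156 156 156 156
  
[... 676 characters left out ...]
37 137
  137 136]
 [ 16  16  18  20  20  23  25  31  48  55  79 105 134 137 137 137 136 136
  136 136]
 [ 18  19  15  18  23  28  48  58  75  80  90 128 138 139 139 138 139 138
  139 138]
 [ 19  18  21  23  47  53  74  80  83  84  93 137 140 138 138 139 139 138
  138 137]
 [ 25  24  26  33  66  72  81  84  84  86 106 136 138 138 138 139 140 139
  139 139]
 [ 43  52  55  55  66  73  80  83  84  90 129 142 144 143 145 146 146 147
  147 147]]
5 [478.9 251.2 114.2 483.4 252.2 120.7] res [-0.6  1.9  1.9 -2.6  0.2  0.1 -1.8  0.4  0.1  0.3 -0.3 -0.2] n,y,s [-0.1  0.6  8. ]
6.3 [478.8 251.1 114.4 483.4 252.2 120.7] res [-0.3  1.9  1.5 -2.6  0.2  0.1 -1.6  0.4 -0.1  0.2 -0.3 -0.2] n,y,s [0.1 0.7 7.9]
```

```bash
python3 - <<'E'
from tri import *
import pickle
p10,p11=[pickle.load(open(f,'rb')) for f in ('w10.pkl','w11.pkl')]
for p,u,v0,v1 in ((p10,150,104,165),(p10,400,100,160),(p11,195,178,222),(p11,360,178,222)):
    print(u,v0,p['frame'].mean(2)[v0:v1,u-1:u+2].mean(1).astype(int))
for p,v in ((p10,143),(p10,150),(p11,204),(p11,210)):
    g=p['frame'].mean(2)[v]; print(v,'L',[(i,int(g[i])) for i in (range(120,140) if p is p10 else range(165,182))]); print('R',[(i,int(g[i])) for i in (range(428,446) if p is p10 else range(375,390))])
E
```

```text
150 104 [116 119 130 145 149 156 163 158 127 108 106 109 131 157 158 158 157 156
 157 159 161 161 161 160 157 156 157 159 162 159 159 160 164 167 167 167
 167 166 168 176 176 150 114  59  37  33  29  26  25  25  26  26  25  30
  57  82  92 103 111 118 123]
400 100 [126 137 147 152 161 168 171 151 134 134 136 150 166 167 167 166 168 170
 170 168 170 170 169 168 168 170 172 173 174 172 170 170 169 168 168 166
 165 171 183 188 164 135  85  44  37  35  31  30  30  29  29  29  31  50
  76  86  85  85  84  84]
195 178 [117 117 117 117 116 128 139 147 118 107 109 119 135 136 137 139 140 137
 137 137 136 136 138 138 139 146 119  87  43  27  25  26  25  25  25  26
  42  74  77  76  77  78  79  79]
360 178 [110 113 134 145 158 138 132 134 140 144 145 147 148 147 147 149 151 149
 148 146 147 158 172 142  84  41  30  30  29  29  28  30  31  52  73  76
  76  78  77  77  78  78  77  78]
143 L [(120, 80), (121, 80), (122, 80), (123, 79), (124, 80), (125, 82), (126, 96), (127, 152), (128, 159), (129, 159), (130, 159), (131, 159), (132, 159), (133, 160), (134, 159), (135, 159), (136, 158), (137, 159)
[... 715 characters left out ...]
, 77), (169, 82), (170, 84), (171, 93), (172, 139), (173, 135), (174, 133), (175, 132), (176, 131), (177, 132), (178, 131), (179, 130), (180, 131), (181, 129)]
R [(375, 31), (376, 32), (377, 30), (378, 29), (379, 30), (380, 31), (381, 31), (382, 36), (383, 67), (384, 95), (385, 97), (386, 91), (387, 99), (388, 108), (389, 110)]
210 L [(165, 83), (166, 100), (167, 105), (168, 90), (169, 80), (170, 85), (171, 82), (172, 58), (173, 33), (174, 25), (175, 25), (176, 25), (177, 26), (178, 24), (179, 26), (180, 24), (181, 25)]
R [(375, 32), (376, 34), (377, 37), (378, 42), (379, 47), (380, 61), (381, 86), (382, 103), (383, 109), (384, 100), (385, 91), (386, 103), (387, 110), (388, 110), (389, 109)]
```

```bash
python3 - <<'E'
from tri import *
import pickle
from scipy.optimize import least_squares
P=[pickle.load(open(f,'rb')) for f in ('w10.pkl','w11.pkl')]
FT=[[(126.5,145.7),(440.7,141)],[(171.7,205.2),(383,201.2)]]
BR=[[(150,157.9),(400,153.2)],[(195,214.2),(360,211.1)]]
AR=[(128.3,129.4),(172.4,197.0)]
BK=[[(150,105.5),(400,101)],[(195,183),(360,180)]]
def run(wb,lean,half=95):
    c,s_=np.cos(np.radians(lean)),np.sin(np.radians(lean))
    def ax(yaw):
        a=np.radians(yaw); hx=np.array([np.cos(a),np.sin(a),0]); hy=np.array([-np.sin(a),np.cos(a),0]); return c*hx-s_*Z,hy,s_*hx+c*Z
    def f(x):
        L=x[:3];A=x[3:6]; n,hy,s=ax(x[6]); r=[]
        for i,p in enumerate(P):
            pr=proj(p,[L-13*n+6*s+half*hy,L-13*n+6*s-half*hy,A]); r+=list((pr-np.array(FT[i]+[AR[i]])).ravel())
            b=proj(p,[L-13*n-6*s+half*hy,L-13*n-6*s-half*hy])
            for u,v in BR[i]: r.append(wb*(b[0,1]+(u-b[0,0])*(b[1,1]-b[0,1])/(b[1,0]-b[0,0])-v))
        return r
    r=least_squares(f,[485,152,122,486,253,122,5]); n,hy,s=ax(r.x[6]); L=r.x[:3]+half*hy;A=r.x[3:6]
    print(wb,lean,'L',r.x[:3],'A',A,'yaw',r.x[6],'res',np.round(r.fun,1),'n,y,s',(A-L)@np.c_[n,hy,s])
run(0,36);run(1,36);run(.3,36)
E
```

```text
0 36 L [490.3 155.4 117.7] A [483.7 253.2 120.3] yaw 6.260941482221824 res [ 0.2  0.2  0.1 -0.1 -0.1 -0.  -0.   0.  -0.2 -0.3 -0.1  0.2  0.1  0.1
  0.   0. ] n,y,s [1.8 3.  4.5]
1 36 L [490.5 155.4 117.9] A [483.7 253.2 120.3] yaw 6.319785335792156 res [ 0.  -0.   0.2 -0.6 -0.1 -0.  -0.2  0.3 -0.3 -0.5 -0.1 -0.2  0.1  0.1
  0.8  0.9] n,y,s [1.8 3.  4.3]
0.3 36 L [490.3 155.4 117.7] A [483.7 253.2 120.3] yaw 6.268750570625975 res [ 0.1  0.1  0.1 -0.2 -0.1 -0.  -0.   0.2 -0.2 -0.3 -0.1  0.1  0.1  0.1
  0.3  0.4] n,y,s [1.8 3.  4.5]
```

```bash
python3 -c "
from h import *
goto([412.8,149.7,194.7],tilt=10,yaw=5)
T=R.from_quat([0.735,-0.672,0.06,-0.064]);s=telemetry.read_state();print((R.from_quat(s['ee_rot']).inv()*T).as_rotvec())"
```

```text
t 14.82 pos [396.8 147.5 266.5] F [-0.5  0.4 -0.4] w 0.11208115649210898 j [ 0.8 -0.2 -1.1  1.  -0.5 -0. ]
xyz cm [-0.1  2.8  6.8] rot [-0.4 -0.   0. ]
[-0.4 -0.   0. ]
```

Call:
apply_moves(steps=[{"hand":0,"xyz":[0,1,1],"delta_rot":[-0.1,0,0]},{"hand":0,"xyz":[0,2,3],"delta_rot":[-0.2,0,0]},{"hand":0,"xyz":[-0.1,2.8,5],"delta_rot":[-0.3,0,0]},{"hand":0,"xyz":[-0.1,2.8,6.5],"delta_rot":[-0.4,0,0]},{"hand":0,"xyz":[-0.1,2.8,6.8],"delta_rot":[-0.44,0,0]},{"hand":0,"xyz":[-0.1,2.8,6.8],"delta_rot":[-0.44,0,0]},{"hand":0,"xyz":[-0.1,2.8,6.8],"delta_rot":[-0.44,0,0]}])

```text
clock: 15.4
position: [413.9, 150.0, 194.3]
ee_rot: [0.735, -0.672, 0.061, -0.064]
contact_force: [-0.5, -0.8, 0.2]
gripper_width: 0.3
```

```bash
python3 -c "
from h import *
np.set_printoptions(precision=2,suppress=True)
s=telemetry.read_state();M=R.from_quat(s['ee_rot']);T=R.from_quat([0.735,-0.672,0.06,-0.064]);print(s['position'],(M.inv()*T).as_rotvec())
E=np.array([466.7,152.6,120.5])
for k in ([0,4.2,-5],[0,3.6,-2],[0,2.2,-.6],[0,.8,.8],[0,0,0],[0,-.29,-.28]): print(M.inv().apply(E+T.apply(k)*10-s['position'])/10)"
```

```text
[413.87 149.99 194.26] [-0. -0. -0.]
[0.19 0.29 3.19]
[ 0.18 -0.31  6.19]
[ 0.18 -1.71  7.59]
[ 0.18 -3.11  8.99]
[ 0.18 -3.91  8.19]
[ 0.18 -4.2   7.91]
```

Call:
apply_moves(steps=[{"hand":0,"xyz":[0.2,0.3,3.2],"delta_rot":[0,0,0]},{"hand":0,"xyz":[0.2,-0.3,6.2],"delta_rot":[0,0,0]},{"hand":0,"xyz":[0.2,-1.7,7.6],"delta_rot":[0,0,0]},{"hand":0,"xyz":[0.2,-3.1,9],"delta_rot":[0,0,0]},{"hand":0,"xyz":[0.2,-3.1,9],"delta_rot":[0,0,0]},{"hand":0,"xyz":[0.2,-3.4,8.7],"delta_rot":[0,0,0]},{"hand":0,"xyz":[0.2,-3.7,8.4],"delta_rot":[0,0,0]},{"hand":0,"xyz":[0.2,-3.9,8.2],"delta_rot":[0,0,0]},{"hand":0,"xyz":[0.2,-3.9,8.2],"delta_rot":[0,0,0]}])

```text
clock: 16.15
position: [465.8, 152.3, 122.5]
ee_rot: [0.736, -0.672, 0.061, -0.066]
contact_force: [0.2, -1.3, 0.1]
gripper_width: 0.3
```

```bash
python3 -c "
from h import *
np.set_printoptions(precision=2,suppress=True)
s=telemetry.read_state();print(s['position'],s['contact_force'],(s['position']-[466.7,152.6,120.5])@S)"
```

```text
[465.77 152.28 122.47] [ 0.17 -1.3   0.14] 1.0323479605796713
```

Call:
apply_moves(steps=[{"hand":0,"xyz":[0,-0.12,-0.11],"delta_rot":[0,0,0]},{"hand":0,"xyz":[0,-0.24,-0.22],"delta_rot":[0,0,0]},{"hand":0,"xyz":[0,-0.35,-0.33],"delta_rot":[0,0,0]},{"hand":0,"xyz":[0,-0.35,-0.33],"delta_rot":[0,0,0]},{"hand":0,"xyz":[0,-0.35,-0.33],"delta_rot":[0,0,0]}])

```text
clock: 16.57
position: [467.6, 151.6, 124.3]
ee_rot: [0.736, -0.672, 0.06, -0.063]
contact_force: [-4.8, 1.7, 2.7]
gripper_width: 0.0
```

Call:
apply_moves(steps=[{"hand":0,"xyz":[0,0.4,0.4],"delta_rot":[0,0,0]},{"hand":0,"xyz":[0,0.8,0.8],"delta_rot":[0,0,0]},{"hand":0,"xyz":[0,2.2,-0.6],"delta_rot":[0,0,0]},{"hand":0,"xyz":[0,3.6,-2],"delta_rot":[0,0,0]},{"hand":0,"xyz":[0,4.2,-5],"delta_rot":[0,0,0]},{"hand":0,"xyz":[0,4.2,-8],"delta_rot":[0,0,0]},{"hand":0,"xyz":[0,4.2,-11],"delta_rot":[0.1,0,0]},{"hand":0,"xyz":[0,4.2,-14],"delta_rot":[0.2,0,0]},{"hand":0,"xyz":[0,4.2,-14],"delta_rot":[0.3,0,0]},{"hand":0,"xyz":[0,4.2,-14],"delta_rot":[0.4,0,0]},{"hand":0,"xyz":[0,4.2,-14],"delta_rot":[0.4,0,0]}])

```text
clock: 17.48
position: [401.3, 147.4, 255.2]
ee_rot: [0.709, -0.645, 0.193, -0.211]
contact_force: [1.2, -0.5, 2.0]
gripper_width: -0.1
```

```bash
python3 -c "
from h import *
get_image('wrist')
p=shot('wrist','w12.png');s=telemetry.read_state();print(s['clock'],s['position'],s['contact_force'])
import pickle; pickle.dump(p,open('w12.pkl','wb'))
meas(p)
cv2.imwrite('pics/w12c.png',cv2.resize(p['frame'][150:270,110:290],None,fx=4.2,fy=4.2,interpolation=cv2.INTER_CUBIC))
"
```

```text
17.5833 [400.4 144.2 252.6] [ 1.1 -0.7 -0.8]
lip_end [484.7 248.8 123.6] 0.79 [171.  186.2]
arrow_tip [488.  253.9 123.3] 0.61 [166.2 182.3]
lip_middle [488.1 147.8 123.6] 0.87 [285.8 193.3]
gap s 1.9508723103457688
```

View pics/w12.png

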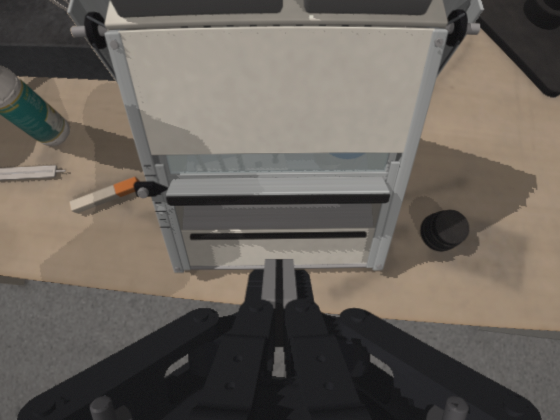

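View pics/w12c.png

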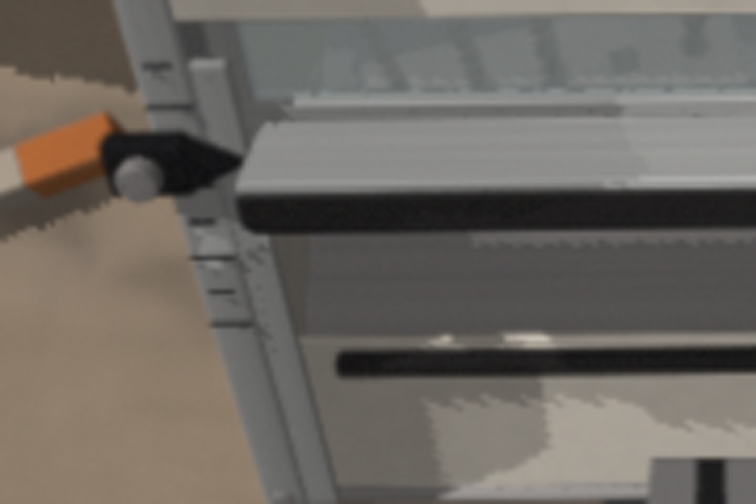

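```bash
python3 - <<'E'
from tri import *
import pickle
from scipy.optimize import least_squares
p=pickle.load(open('w12.pkl','rb')); g=p['frame'].mean(2)
for u,v0,v1 in ((190,165,212),(360,165,212)): print(u,v0,g[v0:v1,u-1:u+2].mean(1).astype(int))
print(g[183:194,160:176].astype(int)); print('R',g[190:194,380:396].astype(int))
E
```

```text
190 165 [118 118 118 118 118 117 117 133 141 148 123 108 108 114 134 139 138 140
 141 140 138 139 140 138 138 140 140 141 148 129 108  53  33  26  27  26
  23  25  25  26  48  76  78  77  77  79  80]
360 165 [111 111 111 111 115 133 144 153 144 134 132 125 142 147 147 149 150 150
 149 151 153 151 150 149 148 153 174 159 136  64  35  30  29  28  28  27
  29  29  50  75  78  77  78  79  78  78  79]
[[ 95 103 106 106 105 104 104  94  79  85 115 136 141 142 142 142]
 [ 60  76  94 102 103 103 103  98  82  90 128 140 141 141 141 142]
 [ 29  41  56  66  82  96 101 101  87 100 132 140 140 140 140 140]
 [ 21  22  26  33  45  61  77  90  93 116 135 138 139 139 139 138]
 [ 22  20  20  22  20  31  42  59  95 129 138 139 140 140 140 140]
 [ 22  20  19  22  22  20  24  54 112 134 139 139 138 139 139 138]
 [ 21  21  22  18  22  23  36  74 124 137 139 139 138 139 138 138]
 [ 20  19  19  22  29  44  67 106 134 140 140 140 141 140 140 140]
 [ 18  23  30  44  61  75  92 126 138 140 140 140 140 140 140 140]
 [ 24  40  59  73  80  86 107 134 140 140 140 140 141 141 141 142]
 [ 39  63  73  81  85  90 122 142 146 146 146 147 146 147 147 148]]
R [[157 157 158 158 158 158 158 157 145 122 108 109 112 122 137 139]
 [173 173 173 173 174 173 173 171 165 135 112 109 103 109 133 137]
 [153 153 152 151 150 150 151 150 144 125 110 109  98  98 126 133]
 [119 118 116 109 102 104 108 109 106 102 106 107  95  94 109 116]]
```

```bash
python3 - <<'E'
from tri import *
import pickle
from scipy.optimize import least_squares
p=pickle.load(open('w12.pkl','rb')); n,hy,s=axes(6.27)
def f(x):
    L=x[:3]; A=L+95*hy+1.8*n+3*hy+x[3]*s
    return (proj(p,[L-13*n+6*s+95*hy,L-13*n+6*s-95*hy,A])-[(165.8,195.1),(389,192.6),(166.7,188.1)]).ravel()
r=least_squares(f,[490,155,118,3]);print(r.x,r.fun)
E
```

```text
[491.3 155.4 119.1   2.9] [-0.4 -0.2 -0.   0.2  0.4 -0.1]
```

```bash
python3 - <<'E'
from h import *
p=get_image('scene'); cv2.imwrite('pics/f.png',cv2.resize(p['frame'][150:310,140:420],None,fx=2.8,fy=2.8,interpolation=cv2.INTER_CUBIC))
for l in ['spare_lens','drill_tube_1','alcohol_bottle']:
    r=nets.pinpoint(p,l); print(l,[np.array(q['xyz']) for q in r[:1]])
E
```

```text
spare_lens []
drill_tube_1 [array([504.7, 376.3,  -0.3])]
alcohol_bottle [array([590.6, 474.3,  -2.1])]
```

View pics/f.png

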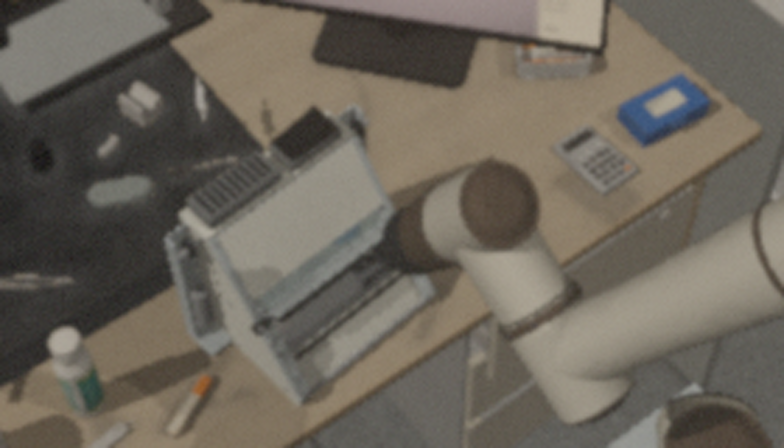

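```bash
python3 -c "
from h import *
s=telemetry.read_state();print(s['clock'],s['contact_force']);print(workorder.job_done())"
```

```text
17.9333 [-0.4 -0.   0.6]
the job is handed in; nothing more can be done
None
```

I switched the extractor on and raised the window to the arrow, then handed the job in at 17.9 s. No verdict was reported.

- **Extractor:** I pressed the left half of the paddle down with closed fingertips while the window was still down. I pressed until it hit a hard stop, at about 16 N. The picture then showed the left half low and the right half raised. I have no readout of the paddle angle.
- **Window:** I pushed it up with closed fingers from beneath the lip, in two stages. Between them I backed off and measured the gap again.
- **Gap at the end:** The last checks put the middle of the lip's end just below the arrow tip, measured up the slope. My pixel fit gave about 2.9 mm and the network about 2 mm, against the 7 mm limit. The pixel fit took the arrow's position off the window plane from an earlier two-view measurement.
- **Disagreement along the way:** Before the final nudge, a first rough fit gave about 8 mm, with poor residuals. Better-picked pixels gave about 4.4 mm and the network about 3 mm, so I nudged on that basis.
- **Loose things:** The drill tube and bottle came back within about 3 mm of their first measured places. The network did not find the lens in the last picture. It had looked undisturbed in the wrist picture just before. I did not measure the other loose things, but the pictures showed nothing shifted.
- **Arm:** It stood clear of everything at hand-in, with the measured force near zero.
- **Failed attempt:** Tilting the fingers 45° under the lip was out of the arm's reach, so I used about 10° from upright.

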